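# Swing a tree-ring sample carrier into its seats under the stereo microscope

### The job

Load the sample carrier on the microscope: set it gently on the base plate with its notched end on the guide post and its bark end swung out towards the robot, clear of the ring light. Then, keeping the notch on the post and the feet sliding on the plate, swing it in under the objective until it lies in line and all three ball feet drop fully home in the cone, groove and flat seats. Do not knock the microscope or disturb the other things on the bench, and leave the carrier lying there on its own.

Things in the scene. Friction and masses are not known exactly. Their poses are not given: they have to be found in the camera images.
- stand: Grey flat base plate of the microscope, fixed, 260 x 335 x 20 mm, spanning x -165..95, y -122..212, z 0..20 mm of its frame. Origin on the bench straight under the origin of a seated carrier; its -x side roughly faces the robot (yaw varies). Seated, the carrier's +x points along this frame's -y and its origin lies at (0, 0, 15) mm here
- post (a point): guide post on the base plate: steel pin 16 mm diameter, 30 mm tall above the plate; this point is its axis at the plate's top face, at (0, 95, 20) mm of the stand's frame. The carrier pivots about it
- cone_seat (a point): cone seat (12-sided, walls 60 deg, mouth 15 mm across, brass framed) at (0, -70) mm of the stand's frame; the point is where the lowest point of the ball rests, 5 mm below the plate's top
- groove_seat (a point): V-groove seat, 15 mm wide, 30 mm long along the stand's y, at (22, 57) mm of the stand's frame; the point is where the lowest point of the ball rests, 5 mm below the plate's top
- flat_seat (a point): flat seat, a 21 mm square pocket 5 mm deep, at (-22, 33) mm of the stand's frame; the point is the middle of its floor
- microscope: Stereo microscope over the base plate, same frame as the stand, fixed. Column 32 mm diameter at (60, 175) mm, 420 mm high, with a 64 mm foot collar; an arm from it, 225..295 mm above the bench, holds the head. The ring light is its lowest part. Head: 98 x 90 mm round the optical axis, from 190 mm up, knobs out to 67 mm either side in y; eyepieces on the far side (+x); camera on top to 465 mm
- ring_light (a point): Middle of the ring light's underside on the optical axis, at (0, -15, 145) mm of the stand's frame; the ring light is black, 110 mm diameter, 20 mm thick. It hangs over the seated carrier, so a hand must lean back to reach under it
- carrier: Sample carrier, about 0.5 kg: aluminium plate 200 x 60 x 10 mm (x -109..91, y -30..30, z 9..19 mm of its frame) on three 16 mm ball feet of oiled, very slippery steel. On it a wood strip to grip, 30 mm wide (x -65..80, y -15..15, z 19..47 mm), dark bark at its +x end, steel clamps 35 mm high at both ends. Origin level with the feet's lowest points, within 5 mm of the centre of mass; z up. Starts flat on the bench
- notch (a point): Pivot point of the carrier's notch, at (-95, 0, 0) mm of the carrier. The notch is a slot in the plate's -x end: 18.5 mm wide, floor at x = -86 mm, mouth flared to 27 mm at x = -109 mm. With the post against the notch's floor this point is 1 mm past the post's axis; seated, it is on the axis
- cone_foot (a point): lowest point of the ball foot at (70, 0) mm of the carrier, for the cone
- groove_foot (a point): lowest point of the ball foot at (-57, 22) mm of the carrier, for the groove
- flat_foot (a point): lowest point of the ball foot at (-33, -22) mm of the carrier, for the flat
- bowl: off-white bowl, 120 mm across, 50 mm high, origin under its middle; leave alone (it and the carrier swap places from run to run)
- spare_objective: black spare objective standing on the bench, 61 mm diameter, 70 mm high, origin under its middle; leave alone
- petri_dish: clear petri dish, 91 mm diameter, 15 mm high, origin under its middle; leave alone
- sanding_block: cork sanding block 110 x 65 x 35 mm, origin under its middle, x along its length; leave alone
- ethanol_bottle: white bottle with red cap, 64 mm diameter, 165 mm high, origin under its middle; leave alone
- sample_jar: amber jar with blue cap, 60 mm diameter, 75 mm high, origin under its middle; leave alone
- spatula: steel spatula with wooden handle lying flat, 160 mm long, along its x; leave alone

How it is judged:
On the way, in this order (a step that is already met when the one before it is completed fails the run):
1. the carrier stands on the base plate with its notch on the guide post, swung out by more than 30 degrees (horizontal distance between notch and post below 0.008 m and z of notch in the frame of stand between 0.015 and 0.025 m and angle between carrier's own z axis and vertical below 0.06 rad and angle between the x axis of carrier and the y axis of stand, either way round above 0.52 rad and x of cone_foot in the frame of stand below 0 m), for 0.2 s.
2. swinging in: the carrier passes 23 to 6 degrees from line, still down on the plate with its notch on the post (horizontal distance between notch and post below 0.008 m and z of each of notch, cone_foot in the frame of stand below 0.026 m and angle between the x axis of carrier and the y axis of stand, either way round between 0.1 and 0.4 rad), for 0.1 s.
At the end, for the whole second after the job is handed in: The carrier lies still with its three ball feet home: cone foot within 2.5 mm, groove and flat feet within 3 mm of their seat points (they sink 5 mm into the plate), the notch within 4 mm of the post's axis, the carrier in line within 0.02 rad (distance between cone_foot and cone_seat below 0.0025 m and distance between groove_foot and groove_seat below 0.003 m and distance between flat_foot and flat_seat below 0.003 m and horizontal distance between notch and post below 0.004 m and angle between the x axis of carrier and the y axis of stand, either way round below 0.02 rad and linear speed of carrier below 0.005 m/s and angular speed of carrier below 0.05 rad/s); the robot touches nothing.
It fails at once if the microscope is knocked (more than 8 N from arm, fingers or carrier) (contact force between any of the arm, the fingers, carrier and microscope above 8 N).
It fails at once if another thing on the bench is moved by more than 20 mm (distance of any of bowl, spare_objective, petri_dish, sanding_block, ethanol_bottle, sample_jar, spatula from where it was at the start of the episode above 0.02 m).
It fails at once if the carrier is slammed on the base plate (more than 60 N) (contact force between carrier and stand above 60 N).
It also fails if it takes over 67 s, if anything falls off the work surface, if the arm or the gripper's body presses on something with over 40 N, if the wrist force passes 120 N, or if a joint passes its speed limit or range.

### The arm

A 7-joint arm with a two-finger parallel gripper is mounted at the origin on the work surface. World frame = base frame: x ahead of the robot, y to its left, z up, the work surface at z = 0. Lengths are in m, angles in rad, forces in N, time in s.
With the tool pointing down it reaches from about 0.4 to 0.85 m from the base axis. Payload 10.4 kg.
Tool frame: the origin (TCP) lies between the finger pads; the fingertips stand 11 mm ahead of it and the grasp point (between the pads) lies 8 mm behind it; x points along the fingers, y is the direction in which the jaws open and shut, and the axes are right-handed (so a half turn about x gives the same grasp; the last joint's range is limited). The gripper opens to 87 mm and grips with 3 to 60 N. Pads are 19 mm wide; open, the fingers measure 117 mm over their backs; the gripper's body (75 mm by 190 mm) begins 51 mm behind the grasp point.
Start: joints at [-1.134, 0.332, -0.065, 1.46, 0.022, 1.35, -0.088], TCP at [0.277, 0.56, 0.234] pointing down, gripper open.
Joint ranges: [-2.6, 2.6], [-0.5, 2.12], [-1.47, 1.34], [0.16, 2.42], [-1.27, 4.41], [0.06, 2.06], [-2.6, 2.6]. Speed limits (rad/s): [2.22, 2.22, 2.79, 2.79, 3.14, 3.14, 3.14].

### API

Orientations are given as a unit quaternion [x, y, z, w].
In Python, from bench import r, cams, ticket gives the robot as it stands. The module is installed in compiled form; this text tells all that it offers.
- The arm moves only by the tool drive_tool, never from a script. Its argument "moves" is text: rows parted by semicolons, each of 5 numbers parted by spaces: the shift along the world's x, y, z in m, then the turn about the world's z in degrees, then the closure, from 0 (fully open) to 1 (shut). In form: x y z twist grip; .... A call has 1 to 20 rows; each row shifts and turns the commanded pose from where the row before left it; what a row does not reach is not made up. A row lasts 1/8 s, in which the tool goes at most 62.5 mm and 10.7 degrees, less where a joint would pass 70% of its speed; a pose out of reach is approached as far as the arm can. A call is refused whole if a number of a shift passes 0.0625 or a number of a turn 10.7, either way. A call with a gripper value outside its range is refused whole. The fingers move at their own pace and stop on an object; "newtons" is the grip in N (left out, the last holds). Time passes only in rows, so rows that do not move let the fingers close. It gives the time, the measured TCP pose, the force and the opening at its end, in the units of the state.
- r.read_state(): the state, without advancing time (a new reading comes with each control period).
- cams.camera(name): name is "side" or "top"; returns a dict with "color" (400x640x3 uint8, red, green, blue), "fx", "fy", "cx", "cy" (pixels), "distortion" ([k1, k2, p1, p2, k3] as OpenCV has them; the pictures are not rectified), "extrinsics" (4x4, takes a point from camera to world coordinates). Camera axes: x right, y down, z forward; pixel columns grow to the right and rows downward; lengths in m; the calibration is good to about 2 mm. A picture is of the moment at which its call begins. There is no depth.
- ticket.close_job(): hands the job in, once; it reports no verdict.
The state is a dict: "time": time; "joint_positions": joint angles; "joint_vel": joint speeds; "joint_torque": joint torques, N m; "ee_pos": TCP position; "eef_rot": TCP orientation; "ft_force": force on the tool from outside, world axes, zero at the start; "torque": the same for the moment, N m; "width": finger opening in m.
Only numpy, scipy, OpenCV 4.12 (cv2) and the standard library are available. Lean on these libraries where they do the work, as an engineer would, in place of code of your own. Each camera call takes 0.05 s, during which the arm holds its last target.

## Working session

There is one attempt and no reset: what is moved stays moved. The work goes in short steps, Python scripts to look and compute and a tool call to move; the robot and the scene stay as the last step left them, time stands still between calls to the robot, and variables do not carry over. Pictures are saved under pics/ and viewed, and the job is handed in when it is done.

Besides the shell and the picture viewer there is one more tool, called after "Request:" as a command line: name --argument value ..., lists and objects as JSON in quotes. drive_tool: Moves the arm, as the interface text tells. Its arguments: {"type":"object","properties":{"moves":{"type":"string"},"newtons":{"type":"number"}},"required":["moves"]}

```bash
mkdir -p pics
python3 - <<'E'
from bench import r,cams
import cv2,numpy as np
s=r.read_state()
print({k:np.round(v,3).tolist() for k,v in s.items()})
for n in("side","top"):
    c=cams.camera(n); cv2.imwrite(f"pics/{n}0.png",c["color"][:,:,::-1]); print(n,c["fx"],c["fy"],c["cx"],c["cy"],c["distortion"]);print(np.round(c["extrinsics"],4).tolist())
E
```

```text
{'time': 0.0, 'joint_positions': [-1.134, 0.333, -0.065, 1.461, 0.022, 1.35, -0.088], 'joint_vel': [-0.001, -0.0, -0.001, -0.0, 0.001, -0.0, -0.001], 'joint_torque': [-0.001, -62.326, 0.024, -38.989, -0.061, 0.04, 0.0], 'ee_pos': [0.277, 0.56, 0.233], 'eef_rot': [0.161, 0.689, -0.162, 0.688], 'ft_force': [-0.413, 0.123, -0.339], 'torque': [0.029, 0.015, -0.002], 'width': 0.087}
side 369.76085916996624 369.76085916996624 319.33631997531876 197.79625351996924 [-0.01358266  0.          0.          0.          0.        ]
[[0.9493, -0.1727, 0.2626, 0.2513], [-0.3143, -0.5225, 0.7926, -0.9352], [0.0003, -0.835, -0.5503, 0.7036], [0.0, 0.0, 0.0, 1.0]]
top 504.77724179774816 504.77724179774816 318.43897816024094 207.9258405692005 [-0.07882204  0.          0.          0.          0.        ]
[[0.0091, -0.9831, 0.1827, 0.2442], [-0.9999, -0.0102, -0.0048, -0.0615], [0.0066, -0.1827, -0.9831, 1.6753], [0.0, 0.0, 0.0, 1.0]]
```

View pics/side0.png

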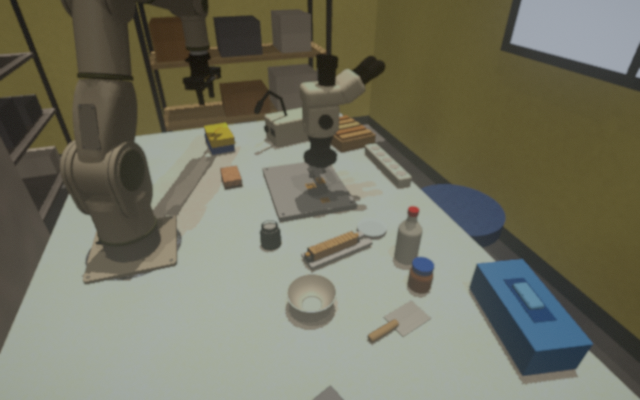

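View pics/top0.png

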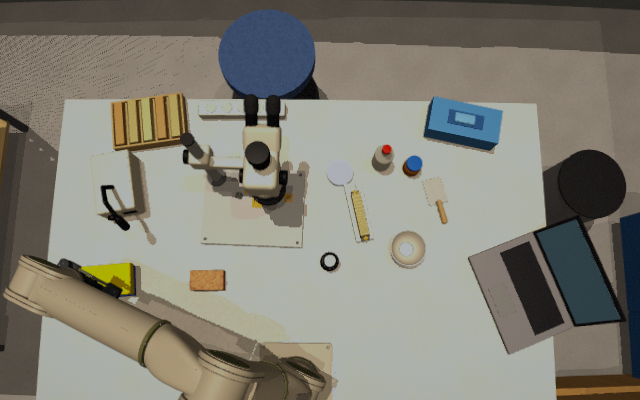

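Run:
```python
import cv2
t=cv2.imread("pics/top0.png");s=cv2.imread("pics/side0.png")
cv2.imwrite("pics/t_a.png",cv2.resize(t[140:260,190:315],None,fx=5.5,fy=5,interpolation=2)[:600,:800])
cv2.imwrite("pics/t_b.png",cv2.resize(t[150:270,310:390],None,fx=5,fy=5,interpolation=2))
cv2.imwrite("pics/s_a.png",cv2.resize(s[150:225,255:375],None,fx=6,fy=6,interpolation=2))
cv2.imwrite("pics/s_b.png",cv2.resize(s[205:280,290:410],None,fx=6,fy=6,interpolation=2))
```

```text
(no output)
```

View pics/t_a.png

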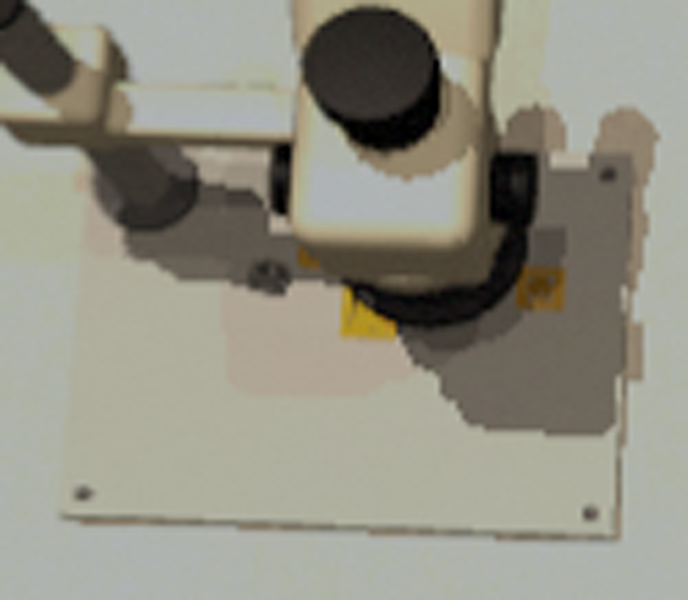

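View pics/t_b.png

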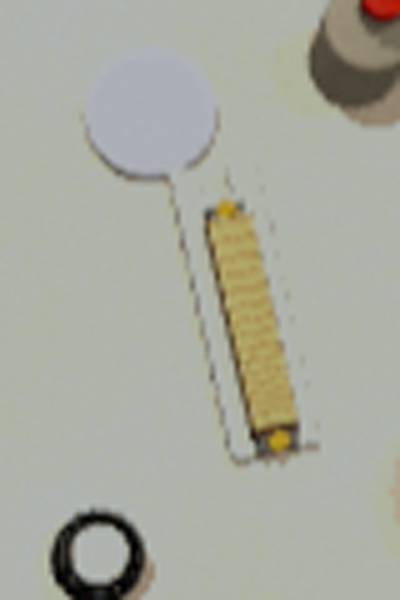

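View pics/s_a.png

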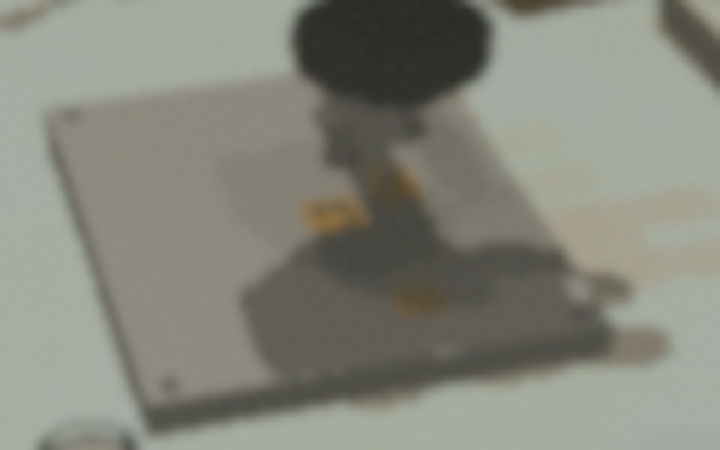

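View pics/s_b.png

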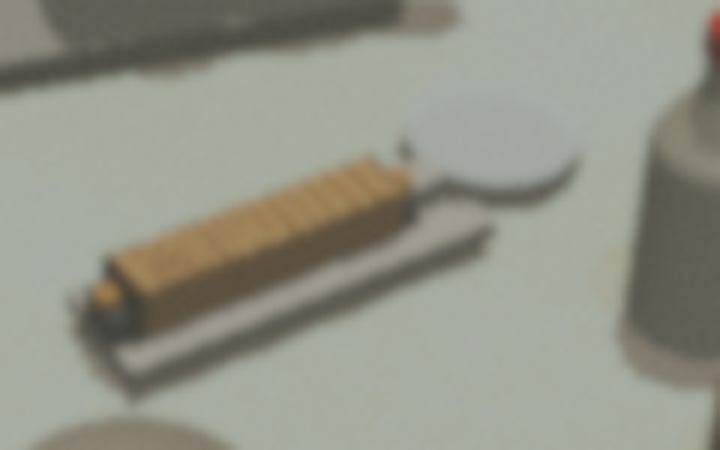

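Run:
```python
import cv2
t=cv2.imread("pics/top0.png");s=cv2.imread("pics/side0.png")
cv2.imwrite("pics/s_c.png",cv2.resize(s[0:120,160:260],None,fx=6,fy=5,interpolation=2))
cv2.imwrite("pics/s_d.png",cv2.resize(s[50:170,280:400],None,fx=5,fy=5,interpolation=2))
cv2.imwrite("pics/t_c.png",cv2.resize(t[240:320,40:160],None,fx=6,fy=6,interpolation=2))
```

```text
(no output)
```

View pics/s_c.png

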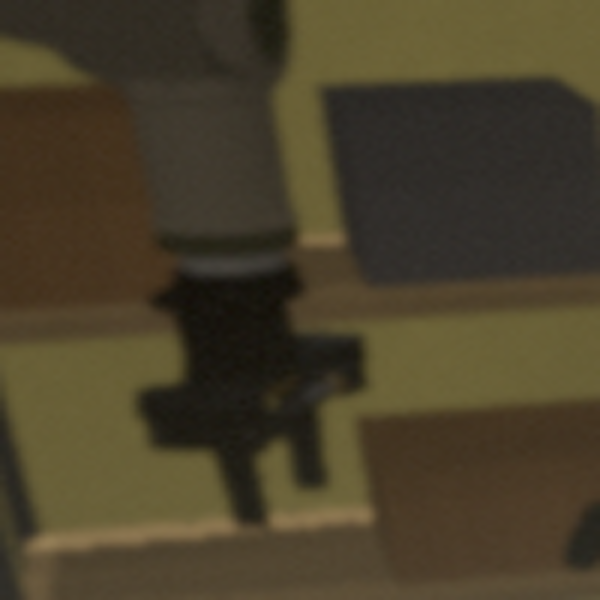

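View pics/s_d.png

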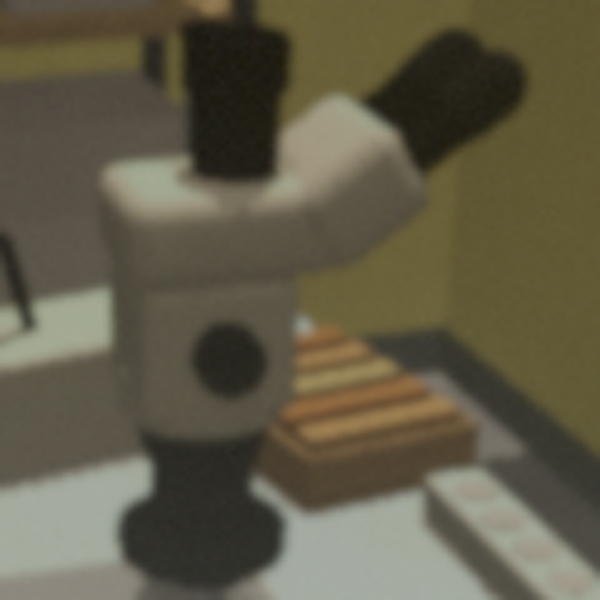

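View pics/t_c.png

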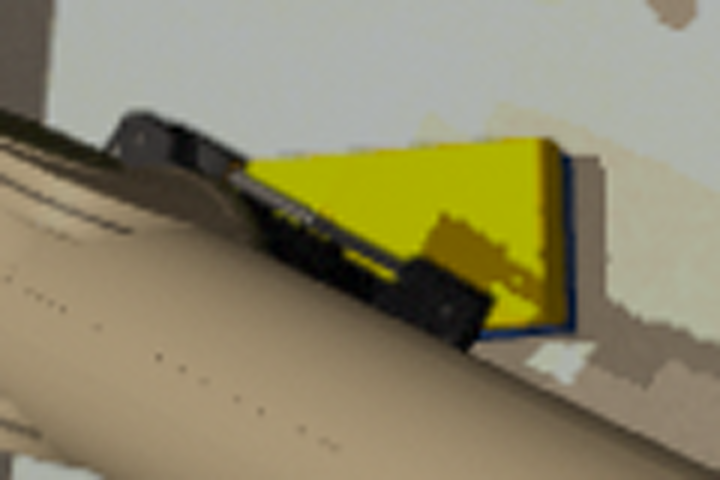

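```bash
cat > h.py <<'E'
import cv2,numpy as np
from scipy.optimize import least_squares
from scipy.spatial.transform import Rotation as R
def proj(c,P):
    E=np.array(c["extrinsics"]);Ei=np.linalg.inv(E)
    K=np.array([[c["fx"],0,c["cx"]],[0,c["fy"],c["cy"]],[0,0,1]])
    P=np.atleast_2d(np.array(P,float))
    return cv2.projectPoints(P,cv2.Rodrigues(Ei[:3,:3])[0],Ei[:3,3],K,np.array(c["distortion"]))[0][:,0]
def tf(p,P,z0=0):  # p=(x,y,yaw), P in mm local
    P=np.atleast_2d(np.array(P,float))/1000
    a=p[2];M=np.array([[np.cos(a),-np.sin(a),0],[np.sin(a),np.cos(a),0],[0,0,1]])
    return P@M.T+[p[0],p[1],z0]
def fit(obs,cams,p0,z0=0,loss="soft_l1"):
    f=lambda p:np.concatenate([(proj(cams[n],tf(p,L,z0))[0]-uv)*w for n,L,uv,w in obs])
    s=least_squares(f,p0,loss=loss,x_scale=[.1,.1,.3]);return s.x,f(s.x).reshape(-1,2)
def getcams():
    from bench import cams
    return {n:cams.camera(n) for n in("side","top")}
E
cat > a.py <<'E'
from h import *
import pickle
try: C=pickle.load(open("c0.pkl","rb"))
except: C=getcams();pickle.dump(C,open("c0.pkl","wb"))
ta=lambda x,y:np.array([190-.5+ (x+.5)/5.5,140-.5+(y+.5)/5])
sa=lambda x,y:np.array([255-.5+(x+.5)/6,150-.5+(y+.5)/6])
tb=lambda x,y:np.array([310-.5+(x+.5)/5,150-.5+(y+.5)/5])
sb=lambda x,y:np.array([290-.5+(x+.5)/6,205-.5+(y+.5)/6])
obs=[("top",(-165,212,20),ta(62,514),1),("top",(-165,-122,20),ta(618,536),1),("top",(95,-122,20),ta(632,155),1),
("top",(0,-70,20),ta(541,288),1),("top",(0,95,50),ta(268,272),1),
("side",(-165,212,20),sa(47,112),1),("side",(-165,-122,20),sa(150,404),1),("side",(95,-122,20),sa(603,322),1),
("side",(0,-70,20),sa(420,300),1),("side",(-22,33,20),sa(335,215),1)]
S,res=fit(obs,C,[.6,.1,0]);print("stand",S,np.degrees(S[2]));print(np.round(res,1).tolist())
obs=[("top",(-65,15,47),tb(250,213),1),("top",(-65,-15,47),tb(208,217),1),("top",(80,15,47),tb(299,424),1),("top",(80,-15,47),tb(255,432),1),
("top",(91,-30,19),tb(235,460),1),("top",(91,30,19),tb(318,446),1),("top",(-109,-30,19),tb(172,180),1),
("side",(91,30,19),sb(122,368),1),("side",(-109,30,19),sb(490,225),1),("side",(80,15,47),sb(147,293),1),("side",(80,-15,47),sb(108,257),1),("side",(-65,15,47),sb(412,190),1)]
Q,res=fit(obs,C,[.5,-.25,np.pi]);print("carrier",Q,np.degrees(Q[2]));print(np.round(res,1).tolist())
pickle.dump((S,Q),open("p0.pkl","wb"))
E
python3 a.py
```

```text
stand [ 0.59070966  0.10175803 -0.02775749] -1.5903873081505755
[[-0.2, 0.1], [-0.3, -0.3], [0.4, -0.7], [0.3, -0.4], [-0.5, -0.9], [-1.2, -0.5], [-1.0, 0.4], [1.5, 0.6], [-0.4, 0.4], [-0.8, 0.1]]
carrier [ 0.53631083 -0.2054992   3.34676263] 191.75537355659142
[[0.6, -0.5], [0.1, 0.4], [0.1, -0.0], [-0.1, 0.2], [-0.6, -0.2], [0.5, -0.9], [-0.3, -2.2], [0.8, 0.7], [0.8, -0.3], [-2.6, 0.4], [-1.6, -0.2], [-1.3, -0.1]]
```

```bash
cat > ov.py <<'E'
from h import *
def box(x0,x1,y0,y1,z0,z1):
    c=[(x,y,z) for x in(x0,x1) for y in(y0,y1) for z in(z0,z1)]
    return [(a,b) for i,a in enumerate(c) for b in c[i+1:] if sum(u!=v for u,v in zip(a,b))==1]
def circ(x,y,z,r,n=24):
    a=np.linspace(0,2*np.pi,n+1);return [((x+r*np.cos(a[i]),y+r*np.sin(a[i]),z),(x+r*np.cos(a[i+1]),y+r*np.sin(a[i+1]),z)) for i in range(n)]
def ngon(L): return [(L[i],L[(i+1)%len(L)]) for i in range(len(L))]
STAND=box(-165,95,-122,212,0,20)+circ(0,95,20,8)+circ(0,95,50,8)+circ(0,-70,20,7.5)+box(-11.5-21+0,-11.5,22.5,43.5,20,20)[:0]+ngon([(-32.5,22.5,20),(-11.5,22.5,20),(-11.5,43.5,20),(-32.5,43.5,20)])+ngon([(14.5,42,20),(29.5,42,20),(29.5,72,20),(14.5,72,20)])+circ(0,-15,145,55)
CAR=box(-109,91,-30,30,9,19)+box(-65,80,-15,15,19,47)
def draw(c,items,crop,s,fn):
    x0,y0,x1,y1=crop
    im=cv2.resize(c["color"][y0:y1,x0:x1,::-1],None,fx=s,fy=s,interpolation=2).copy()
    for segs,p,z0,col in items:
        for a,b in segs:
            q=proj(c,tf(p,[a,b],z0)); q=((q-[x0,y0]+.5)*s-.5)
            cv2.line(im,tuple(int(v*8) for v in q[0]),tuple(int(v*8) for v in q[1]),col,1,cv2.LINE_AA,3)
    cv2.imwrite(fn,im)
E
cat > b.py <<'E'
from ov import *;import pickle
C=pickle.load(open("c0.pkl","rb"));S,Q=pickle.load(open("p0.pkl","rb"))
it=[(STAND,S,0,(0,0,255)),(CAR,Q,0,(0,255,0))]
draw(C["top"],it,(195,140,385,260),4,"pics/ov_t.png")
draw(C["side"],it,(255,130,395,280),4,"pics/ov_s.png")
E
python3 b.py
```

```text
(no output)
```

View pics/ov_t.png

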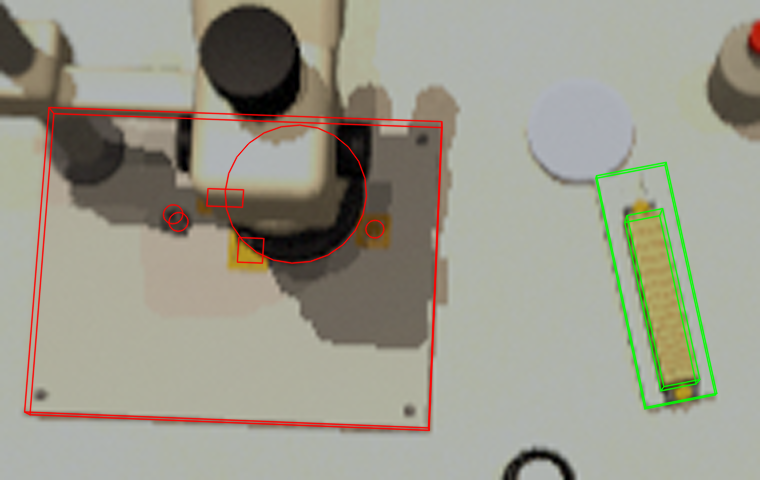

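View pics/ov_s.png

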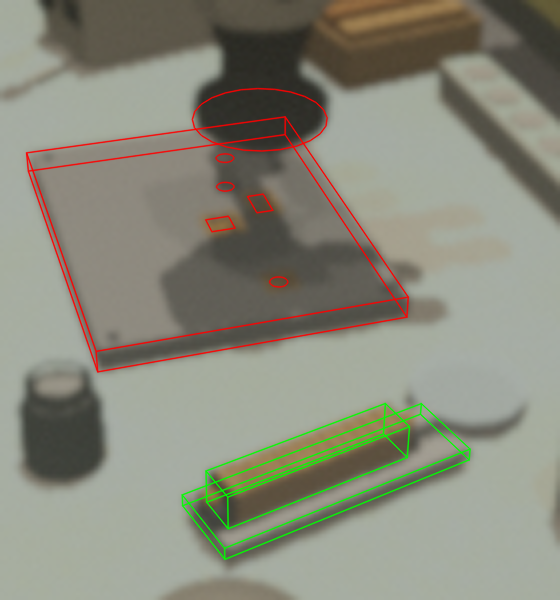

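Run:
```python
from h import *;import pickle
from bench import r
s=r.read_state();M=R.from_quat(s["eef_rot"]).as_matrix();print(M.round(3));print(np.degrees(np.arctan2(M[1,1],M[0,1])))
S,Q=pickle.load(open("p0.pkl","rb"))
g=tf(Q,[40,0,0])[0];print("grasp",g,"jaw yaw",np.degrees(Q[2])-90, np.degrees(Q[2])+90-360, s["ee_pos"])
```

```text
[[-0.     0.444  0.896]
 [-0.001  0.896 -0.444]
 [-1.    -0.001  0.   ]]
63.65513796989711
grasp [ 0.49714978 -0.21364855  0.        ] jaw yaw 101.75537355659142 -78.2446264434086 [0.27727789 0.55987806 0.23307298]
```

Request:
drive_tool --moves "0.0154 -0.045 0 -8 0; 0.0154 -0.045 0 -8 0; 0.0154 -0.045 0 -8 0; 0.0154 -0.045 0 -8 0; 0.0154 -0.045 0 -8 0; 0.0154 -0.045 0 -8 0; 0.0154 -0.045 0 -8 0; 0.0154 -0.045 0 -8 0; 0.005 -0.05 0 -8 0; 0.005 -0.05 0 -8 0; 0.005 -0.05 0 -8 0; 0.005 -0.05 0 -8 0; 0.0154 -0.042 0 -8 0; 0.0154 -0.042 0 -8 0; 0.0154 -0.042 0 -8 0; 0.0154 -0.042 0 -8 0; 0.0154 -0.042 0 -8 0; 0 0 0 -6 0; 0 0 0 0 0" --newtons 50

```text
time: 2.58
ee_pos: [0.4974, -0.2101, 0.2333]
eef_rot: [-0.703, -0.072, 0.704, -0.072]
ft_force: [0.4, -0.2, 0.1]
width: 0.0876
```

```bash
cat > st.py <<'E'
from h import *
from bench import r
s=r.read_state();M=R.from_quat(s["eef_rot"]).as_matrix()
print("t",s["time"],"tcp",np.round(s["ee_pos"],4),"jawyaw %.2f"%np.degrees(np.arctan2(M[1,1],M[0,1])),"down",M[:,0].round(3),"F",np.round(s["ft_force"],1),"w",round(s["width"],4))
E
python3 st.py
python3 - <<'E'
from ov import *;import pickle
C=getcams();pickle.dump(C,open("c1.pkl","wb"));S,Q=pickle.load(open("p0.pkl","rb"))
it=[(CAR,Q,0,(0,255,0))]
draw(C["top"],it,(290,130,420,270),4,"pics/t1.png")
draw(C["side"],it,(255,100,415,280),3.3,"pics/s1.png")
E
```

```text
t 2.575 tcp [ 0.4974 -0.2101  0.2333] jawyaw -78.34 down [-0.001 -0.    -1.   ] F [ 0.4 -0.2  0.1] w 0.0876
```

View pics/s1.png

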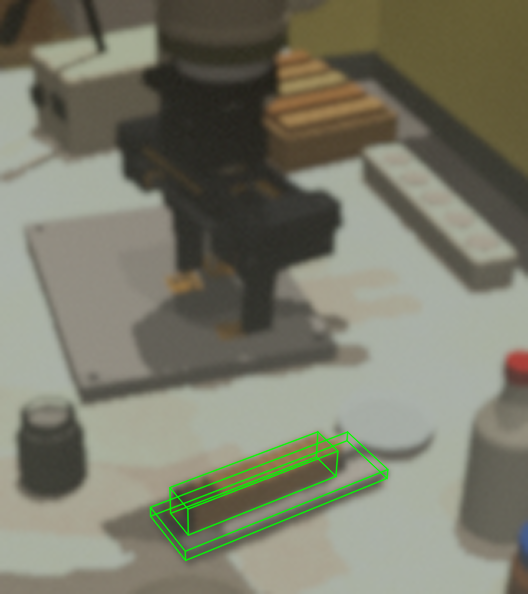

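View pics/t1.png

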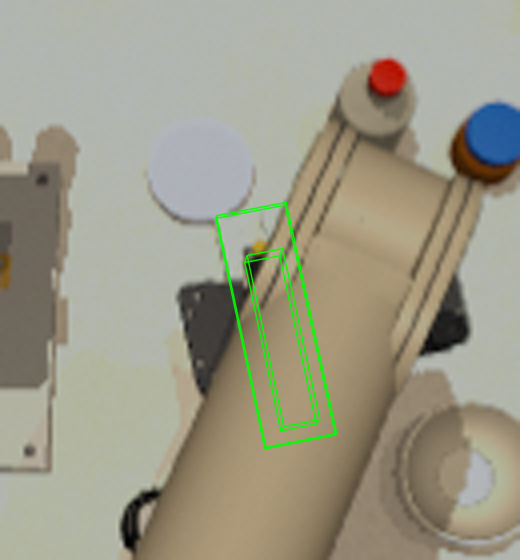

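Run:
```python
from ov import *;import pickle
C=pickle.load(open("c1.pkl","rb"))
yaw=np.radians(-78.34); p=(.4974,-.2101,yaw); z=.2333
# local: x thin, y jaw
g=box(-9.5,9.5,-58.5,-43.5,-11,59)+box(-9.5,9.5,43.5,58.5,-11,59)
rail=box(-37.5,37.5,-95,95,59,104)
rail2=box(-22,22,-95,95,59,104)
it=[(g,p,z,(0,255,255)),(rail,p,z,(0,0,255)),(rail2,p,z,(0,255,0))]+[(circ(0,0,h,37.5),p,z,(255,0,0)) for h in (104,190)]+[(circ(0,0,h,50),p,z,(255,255,0)) for h in (200,260)]
draw(C["side"],it,(270,90,375,215),5,"pics/s2.png")
```

```text
(no output)
```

View pics/s2.png

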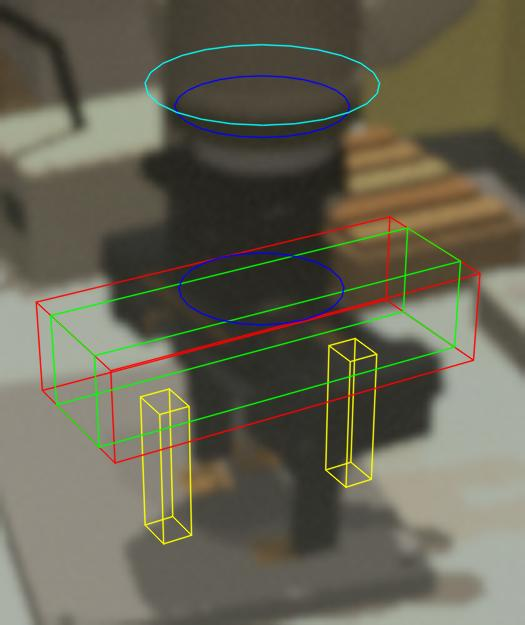

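```bash
cat > grip.py <<'E'
from ov import *
def gitems(tcp,jy,op=87,h=45,rail=75):
    p=(tcp[0],tcp[1],np.radians(jy-90));z=tcp[2];o=op/2
    g=box(-9.5,9.5,-o-15,-o,-11,59)+box(-9.5,9.5,o,o+15,-11,59)
    return [(g,p,z,(0,255,255)),(box(-rail/2,rail/2,-95,95,59,59+h),p,z,(0,0,255))]+[(circ(0,0,q,37.5),p,z,(255,0,0)) for q in (104,165)]+[(circ(0,0,q,45),p,z,(255,255,0)) for q in (175,260)]
E
python3 - <<'E'
from grip import *;import pickle
C=pickle.load(open("c1.pkl","rb"))
draw(C["side"],gitems((.4974,-.2101,.2333),-78.34,rail=60,h=40),(270,90,375,215),5,"pics/s2.png")
E
```

```text
(no output)
```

View pics/s2.png

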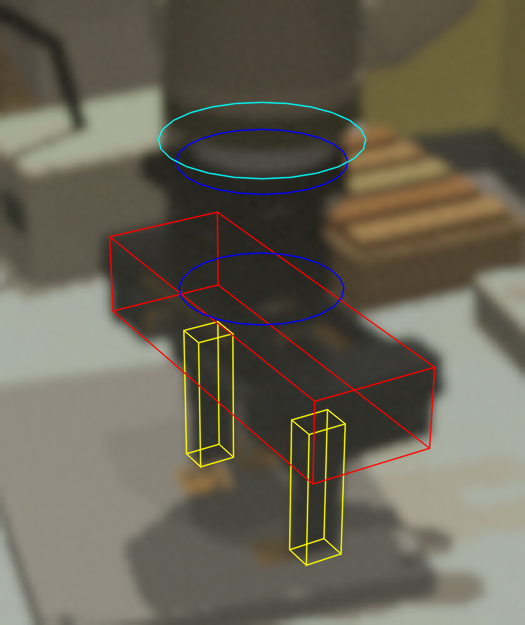

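Request:
drive_tool --moves "0 -0.0035 -0.04 0 0; 0 0 -0.04 0 0; 0 0 -0.04 0 0; 0 0 -0.04 0 0; 0 0 -0.04 0 0; 0 0 0 0 0; 0 0 0 0 0"

```text
time: 3.55
ee_pos: [0.4984, -0.2135, 0.0351]
eef_rot: [0.704, 0.072, -0.703, 0.072]
ft_force: [0.6, 0.2, 0.8]
width: 0.0869
```

```bash
python3 st.py
python3 - <<'E'
from grip import *;import pickle
from bench import r
C=getcams();S,Q=pickle.load(open("p0.pkl","rb"));t=r.read_state()["ee_pos"]
it=[(CAR,Q,0,(0,255,0))]+gitems(t,-78.3)[:2]
draw(C["side"],it,(270,130,400,270),4.2,"pics/s3.png")
E
```

```text
t 3.55 tcp [ 0.4984 -0.2135  0.0351] jawyaw -78.28 down [ 0.002 -0.    -1.   ] F [0.6 0.2 0.8] w 0.0869
```

View pics/s3.png

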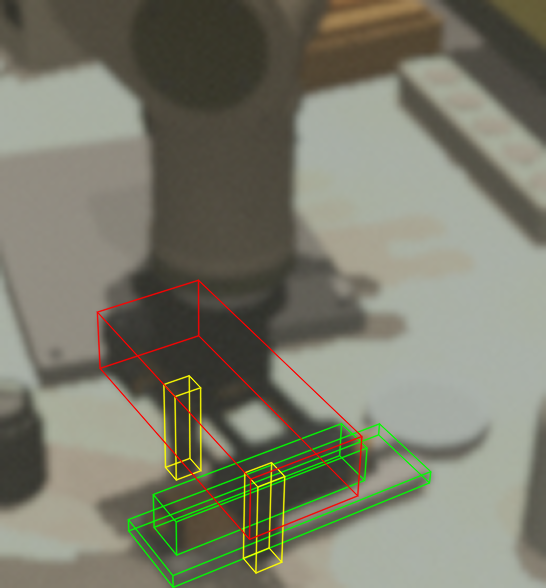

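Request:
drive_tool --moves "0 0 0 0 1; 0 0 0 0 1; 0 0 0 0 1; 0 0 0 0 1; 0 0 0 0 1; 0 0 0 0 1; 0 0 0 0 1; 0 0 0 0 1" --newtons 50

```text
time: 4.65
ee_pos: [0.4975, -0.2134, 0.0336]
eef_rot: [-0.703, -0.072, 0.703, -0.072]
ft_force: [-0.3, 0.1, 0.5]
width: 0.0297
```

Gripped on the 30 mm strip. Lift 60 mm and check.

Request:
drive_tool --moves "0 0 0.01 0 1; 0 0 0.02 0 1; 0 0 0.03 0 1; 0 0 0 0 1; 0 0 0 0 1"

```text
time: 5.28
ee_pos: [0.4969, -0.2129, 0.0926]
eef_rot: [-0.703, -0.072, 0.704, -0.072]
ft_force: [-0.0, 0.2, -7.2]
width: 0.0292
```

```bash
python3 st.py
python3 - <<'E'
from grip import *;import pickle
from bench import r
C=getcams();S,Q=pickle.load(open("p0.pkl","rb"));t=r.read_state()["ee_pos"]
print(t)
it=[(CAR,Q,.06,(0,255,0))]
draw(C["side"],it,(270,130,400,270),4.2,"pics/s4.png")
draw(C["top"],it,(290,130,420,270),4,"pics/t4.png")
E
```

```text
t 5.275 tcp [ 0.4969 -0.2129  0.0926] jawyaw -78.33 down [-0.001  0.001 -1.   ] F [-0.   0.2 -7.2] w 0.0292
[ 0.49666189 -0.21296822  0.0922476 ]
```

View pics/s4.png

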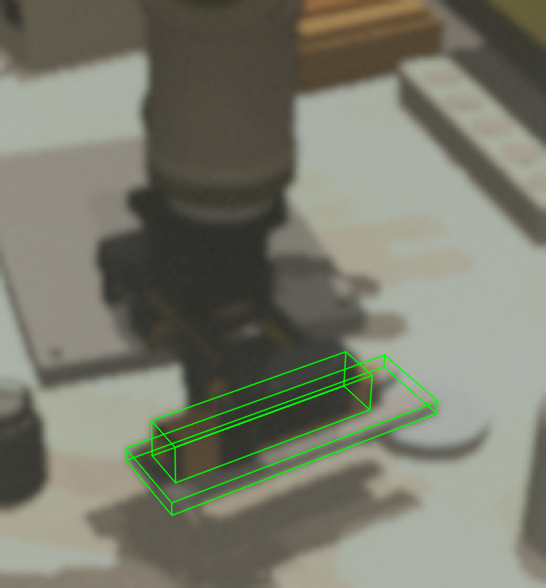

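View pics/t4.png

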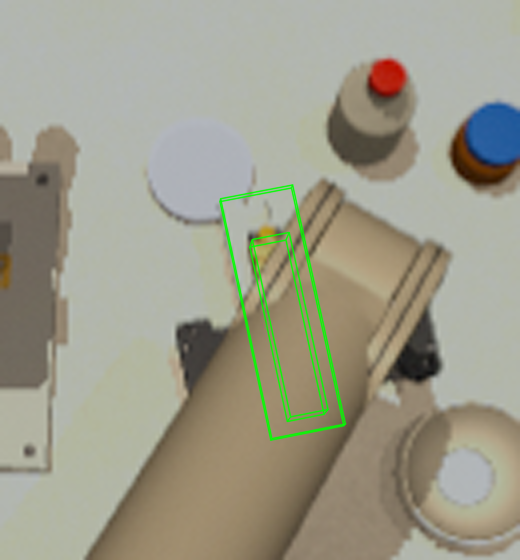

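Run:
```python
from grip import *
C=getcams()
import pickle;pickle.dump(C,open("c4.pkl","wb"))
draw(C["side"],[],(290,205,385,270),8,"pics/s5.png")
draw(C["top"],[],(335,165,385,240),8,"pics/t5.png")
```

```text
(no output)
```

View pics/s5.png

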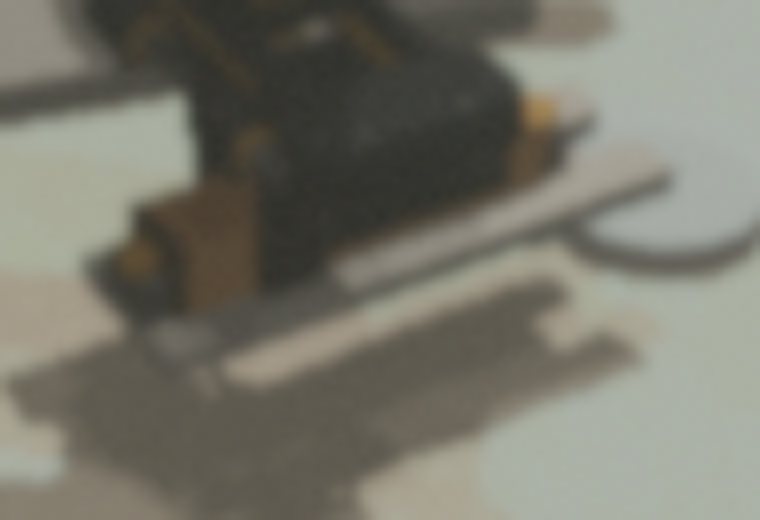

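View pics/t5.png

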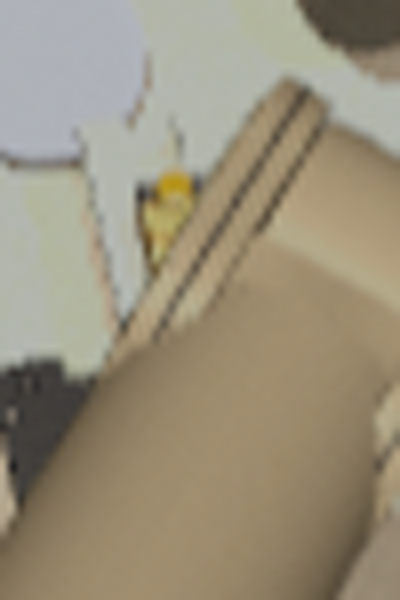

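Run:
```python
from grip import *;import pickle
C=pickle.load(open("c4.pkl","rb"));S,Q=pickle.load(open("p0.pkl","rb"))
pts=[(91,30,19),(-109,30,19),(80,15,47),(80,-15,47),(-65,15,47),(91,-30,19)]
for dz in(.056,.060):
  for pit in (0,.03,.06):
    # pitch about grasp point (40,0,33): + lowers -x end
    P=np.array(pts,float)-[40,0,33];M=R.from_euler('y',-pit).as_matrix();P=P@M.T+[40,0,33]
    q=(proj(C["side"],tf(Q,P,dz))-[290,205]+.5)*8-.5
    print(dz,pit,q.round(0).astype(int).tolist())
```

```text
0.056 0 [[167, 367], [673, 173], [173, 261], [128, 210], [548, 124], [79, 263]]
0.056 0.03 [[166, 364], [671, 184], [174, 258], [129, 207], [548, 131], [78, 259]]
0.056 0.06 [[164, 361], [668, 195], [175, 255], [131, 204], [549, 139], [77, 256]]
0.06 0 [[167, 358], [674, 164], [173, 252], [128, 201], [549, 115], [79, 253]]
0.06 0.03 [[165, 354], [672, 175], [174, 248], [129, 197], [549, 122], [78, 250]]
0.06 0.06 [[164, 351], [669, 186], [175, 245], [130, 194], [549, 129], [77, 247]]
```

Request:
drive_tool --moves "0 0 0.02 0 1; 0 0 0.012 0 1; -0.0162 0.0355 0 5.5 1; -0.0162 0.0355 0 5.5 1; -0.0162 0.0355 0 5.5 1; -0.0162 0.0355 0 5.5 1; -0.0162 0.0355 0 5.5 1; -0.0162 0.0355 0 5.5 1; 0 0.035 0 0 1; 0 0.035 0 0 1; 0 0 0 0 1"

```text
time: 6.85
ee_pos: [0.4002, 0.0718, 0.1256]
eef_rot: [0.654, 0.27, -0.653, 0.27]
ft_force: [0.7, -0.5, -6.1]
width: 0.0296
```

```bash
python3 st.py
python3 - <<'E'
from grip import *;import pickle
C=getcams();pickle.dump(C,open("c5.pkl","wb"))
cv2.imwrite("pics/t6.png",C["top"]["color"][:,:,::-1]);
draw(C["side"],[],(220,100,380,250),4,"pics/s6.png")
E
```

```text
t 6.85 tcp [0.4002 0.0718 0.1256] jawyaw -45.13 down [ 0.  0. -1.] F [ 0.7 -0.5 -6.1] w 0.0296
```

View pics/s6.png

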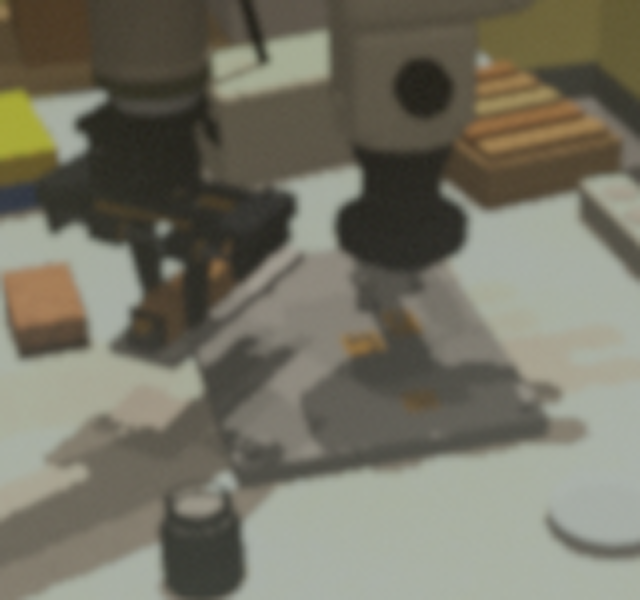

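View pics/t6.png

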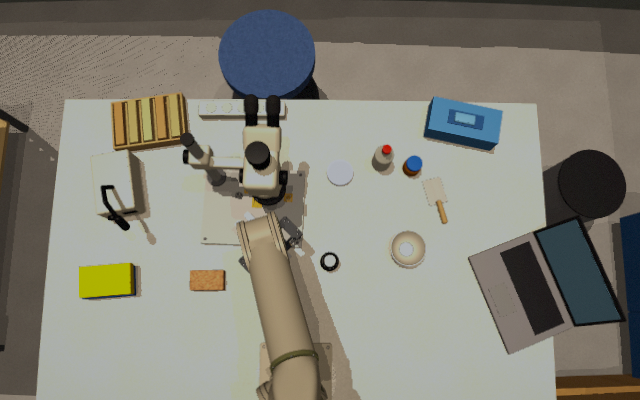

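```bash
cat > tgt.py <<'E'
from h import *;import pickle
S,Q=pickle.load(open("p0.pkl","rb"))
post=tf(S,[0,95,20])[0]
def tool(theta,xp,xg=39.6): # xp: carrier x of post axis (neg, mm)
    a=S[2]+np.radians(270-theta); return post[:2]+np.array([np.cos(a),np.sin(a)])*(xg-xp)/1000, np.degrees(a)-270
if __name__=="__main__":
    print("post",post)
    for xp in(-120,-100,-94): print(xp,tool(68,xp))
E
python3 tgt.py
```

```text
post [0.59334628 0.19672143 0.02      ]
-120 (array([0.44376541, 0.14106424]), np.float64(-69.59038730815055))
-100 (array([0.46250988, 0.14803882]), np.float64(-69.59038730815055))
-94 (array([0.46813322, 0.1501312 ]), np.float64(-69.59038730815055))
```

Request:
drive_tool --moves "0.0127 0.0224 0 -8.2 1; 0.0127 0.0224 0 -8.2 1; 0.0126 0.0224 0 -8.1 1; 0 0 -0.02 0 1; 0 0 -0.02 0 1; 0 0 -0.02 0 1; 0 0 0 0 1; 0 0 0 0 1"

```text
time: 7.95
ee_pos: [0.4389, 0.1364, 0.0663]
eef_rot: [0.697, 0.123, -0.696, 0.123]
ft_force: [0.6, 0.8, -5.4]
width: 0.0297
```

```bash
cat > look.py <<'E'
import sys
from grip import *;import pickle
from bench import r
def look(tag,cz,xg=39.6,nowire=False,cs=(255,120,385,235),ct=(200,150,300,255)):
    s=r.read_state();M=R.from_quat(s["eef_rot"]).as_matrix();jy=np.degrees(np.arctan2(M[1,1],M[0,1]));t=s["ee_pos"]
    C=getcams();pickle.dump(C,open(tag+".pkl","wb"));S,Q=pickle.load(open("p0.pkl","rb"))
    a=np.radians(jy+270);p=(t[0]-xg/1000*np.cos(a),t[1]-xg/1000*np.sin(a),a)
    it=[] if nowire else [(STAND,S,0,(0,0,255)),(CAR,p,t[2]-.0336,(0,255,0))]
    draw(C["side"],it,cs,5.2,f"pics/{tag}_s.png");draw(C["top"],it,ct,5.5,f"pics/{tag}_t.png")
if __name__=="__main__":
    look(sys.argv[1],0)
E
python3 st.py; python3 look.py k1
```

```text
t 7.95 tcp [0.4389 0.1364 0.0663] jawyaw -69.90 down [ 0.001  0.    -1.   ] F [ 0.6  0.8 -5.4] w 0.0297
```

View pics/k1_s.png

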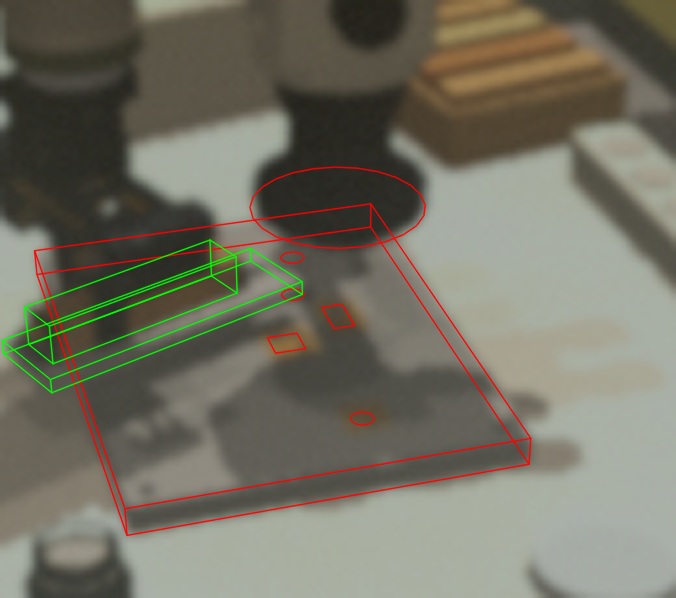

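View pics/k1_t.png

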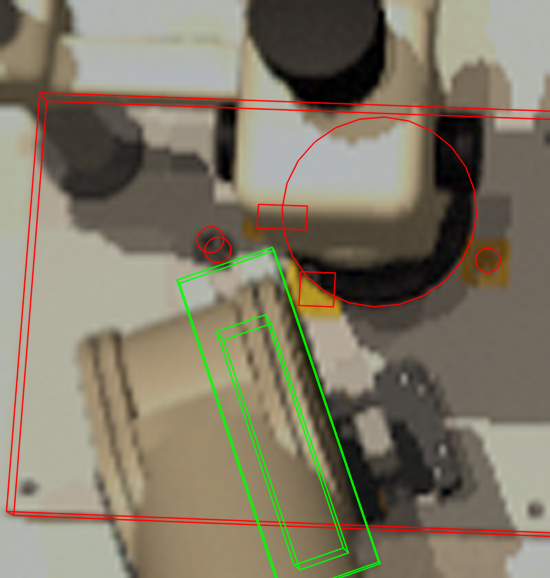

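Run:
```python
from grip import *;import pickle
C=pickle.load(open("k1.pkl","rb"));C0=pickle.load(open("c0.pkl","rb"));S,Q=pickle.load(open("p0.pkl","rb"))
draw(C["top"],[],(225,180,260,210),16,"pics/z1.png")
draw(C0["top"],[],(225,180,260,210),16,"pics/z2.png")
draw(C0["top"],[(STAND,S,0,(0,0,255))],(225,180,260,210),16,"pics/z3.png")
a=[cv2.imread(f"pics/z{i}.png") for i in(1,2,3)];cv2.imwrite("pics/z.png",cv2.resize(np.hstack([a[0],a[2]]),(800,343)))
draw(C["side"],[],(290,150,330,185),16,"pics/zs.png")
```

```text
(no output)
```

View pics/z.png

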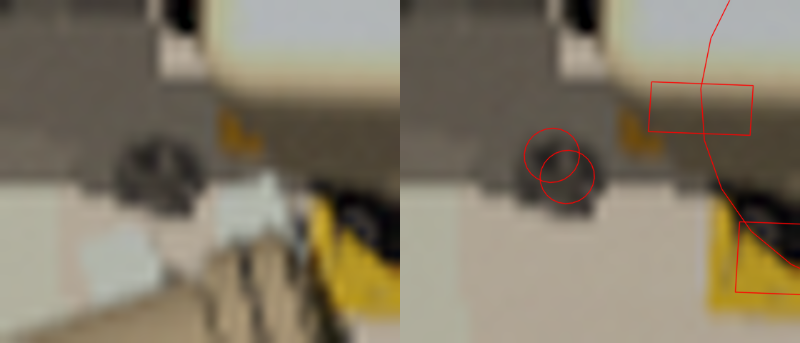

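View pics/zs.png

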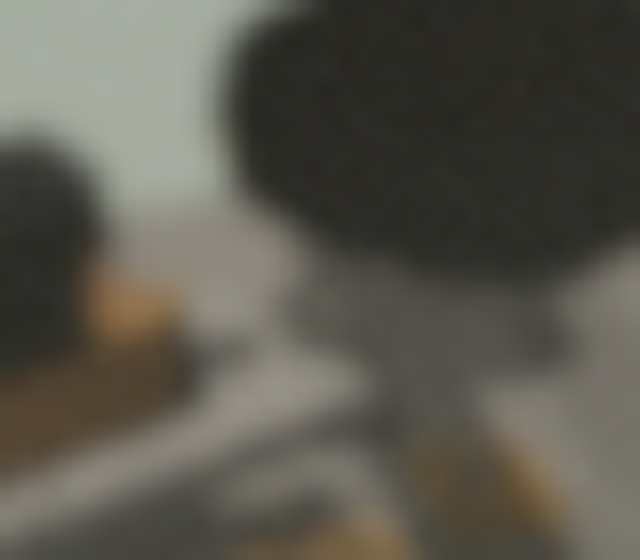

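```bash
cat > z.py <<'E'
import sys
from grip import *;import pickle
tag=sys.argv[1];tcp=[float(v) for v in sys.argv[2:5]];jy=float(sys.argv[5]);dx=float(sys.argv[6]) if len(sys.argv)>6 else 0
C=pickle.load(open(tag+".pkl","rb"));S,Q=pickle.load(open("p0.pkl","rb"));S=S+[dx,0,0]
xg=39.6;a=np.radians(jy+270);p=(tcp[0]-xg/1000*np.cos(a),tcp[1]-xg/1000*np.sin(a),a)
sl=[(-109,-30,19),(-109,-13.5,19),(-100,-9.25,19),(-86,-9.25,19),(-86,9.25,19),(-100,9.25,19),(-109,13.5,19),(-109,30,19)]
slot=[(sl[i],sl[i+1]) for i in range(7)]+[((-109,30,19),(-60,30,19)),((-109,-30,19),(-60,-30,19))]
it=[(STAND[12:],S,0,(0,0,255)),(slot,p,tcp[2]-.0336,(0,255,0))]
draw(C["top"],it,(225,180,265,213),18,"pics/zz.png")
draw(C["top"],[],(225,180,265,213),18,"pics/zn.png")
E
python3 z.py k1 .4389 .1364 .0663 -69.9 -.002
```

```text
(no output)
```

View pics/zz.png

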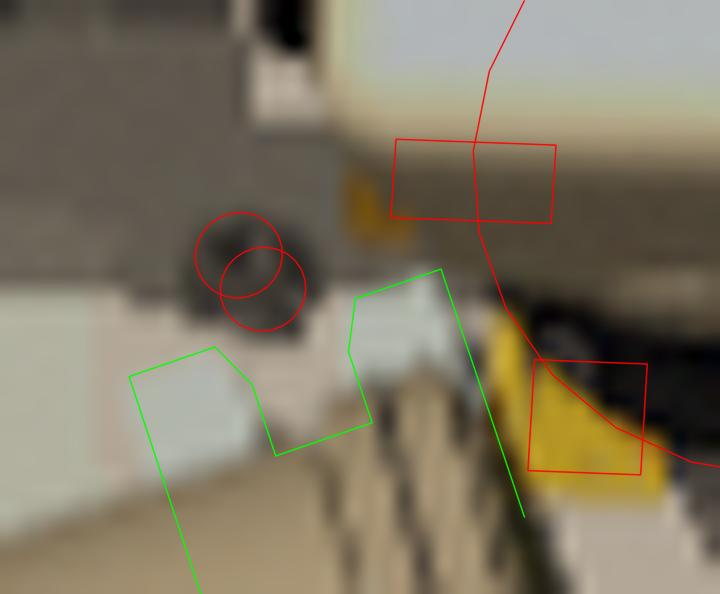

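Request:
drive_tool --moves "-0.0005 0.0035 -0.005 0.2 1; 0 0 -0.005 0 1; 0 0 0 0 1; 0.005 0.0018 0 0 1; 0.005 0.0018 0 0 1; 0.005 0.0018 0 0 1; 0 0 0 0 1; 0 0 0 0 1"

```text
time: 9.05
ee_pos: [0.4527, 0.1456, 0.0555]
eef_rot: [-0.696, -0.125, 0.696, -0.125]
ft_force: [0.5, -0.4, -5.2]
width: 0.0296
```

```bash
python3 st.py; python3 look.py k2; python3 z.py k2 $(python3 -c "
from bench import r
print(*r.read_state()['ee_pos'])") -69.8 -.002
```

```text
t 9.05 tcp [0.4527 0.1456 0.0555] jawyaw -69.65 down [-0. -0. -1.] F [ 0.5 -0.4 -5.2] w 0.0296
```

View pics/zz.png

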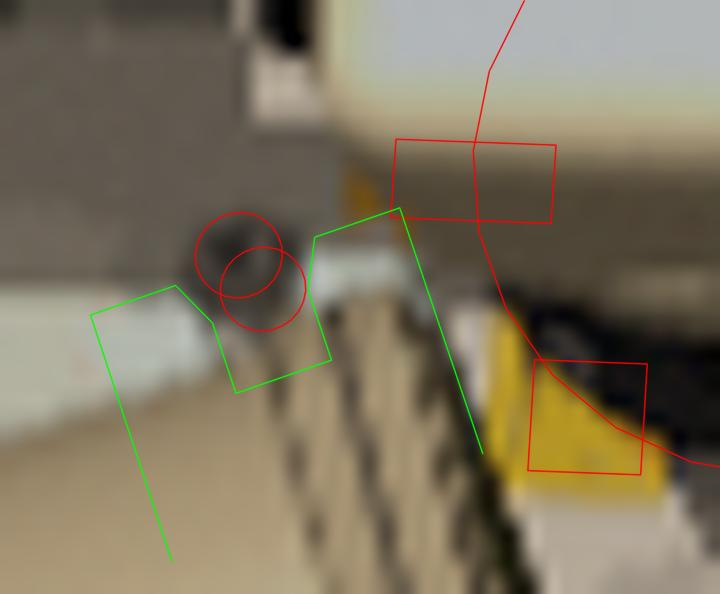

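View pics/k2_s.png

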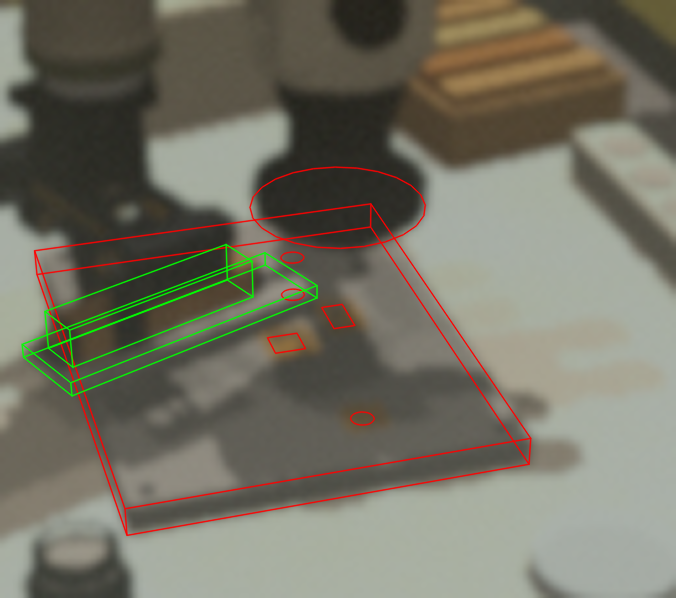

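Request:
drive_tool --moves "0.003 0.0011 0 0 1; 0.003 0.0011 0 0 1; 0.003 0.0011 0 0 1; 0 0 0 0 1"

```text
time: 9.65
ee_pos: [0.4621, 0.1491, 0.0556]
eef_rot: [0.696, 0.125, -0.696, 0.125]
ft_force: [1.1, 0.0, -5.5]
width: 0.0292
```

```bash
python3 st.py
```

```text
t 9.65 tcp [0.4621 0.1491 0.0556] jawyaw -69.64 down [ 0. -0. -1.] F [ 1.1  0.  -5.5] w 0.0292
```

Request:
drive_tool --moves "0.002 0.0007 0 0 1; 0.002 0.0007 0 0 1; 0 0 0 0 1"

```text
time: 10.02
ee_pos: [0.466, 0.1505, 0.0556]
eef_rot: [0.696, 0.125, -0.696, 0.125]
ft_force: [-0.3, 0.2, -4.5]
width: 0.0296
```

Request:
drive_tool --moves "0.0015 0.0005 0 0 1; 0.0015 0.0005 0 0 1; 0 0 0 0 1"

```text
time: 10.4
ee_pos: [0.4688, 0.1514, 0.0555]
eef_rot: [-0.696, -0.125, 0.696, -0.125]
ft_force: [-0.8, -0.1, -5.9]
width: 0.0295
```

Request:
drive_tool --moves "0.0015 0.0005 0 0 1; 0.0015 0.0005 0 0 1; 0 0 0 0 1"

```text
time: 10.78
ee_pos: [0.4691, 0.1514, 0.0547]
eef_rot: [-0.694, -0.125, 0.698, -0.125]
ft_force: [-12.3, -4.5, 1.4]
width: 0.0298
```

```bash
python3 st.py; python3 look.py k3; python3 z.py k3 $(python3 -c "
from bench import r
print(*r.read_state()['ee_pos'])") -69.7 -.002
```

```text
t 10.775 tcp [0.4691 0.1514 0.0547] jawyaw -69.65 down [-0.006 -0.002 -1.   ] F [-12.3  -4.5   1.4] w 0.0298
```

View pics/zz.png

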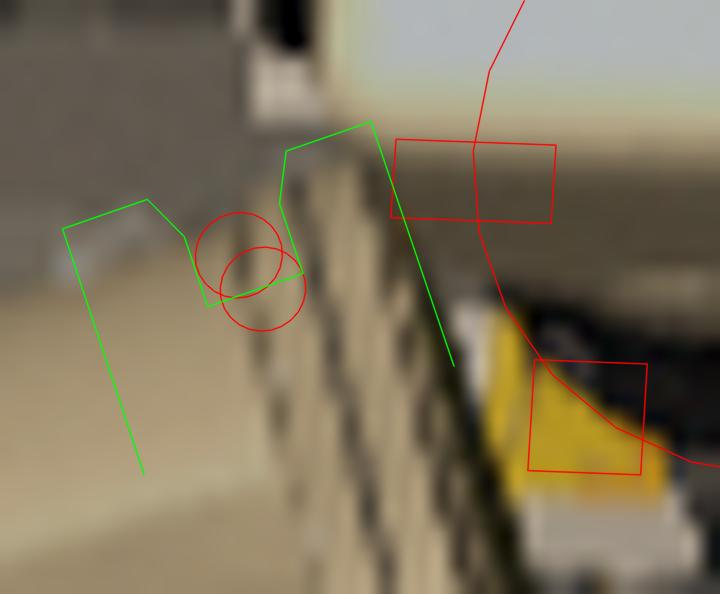

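View pics/zn.png

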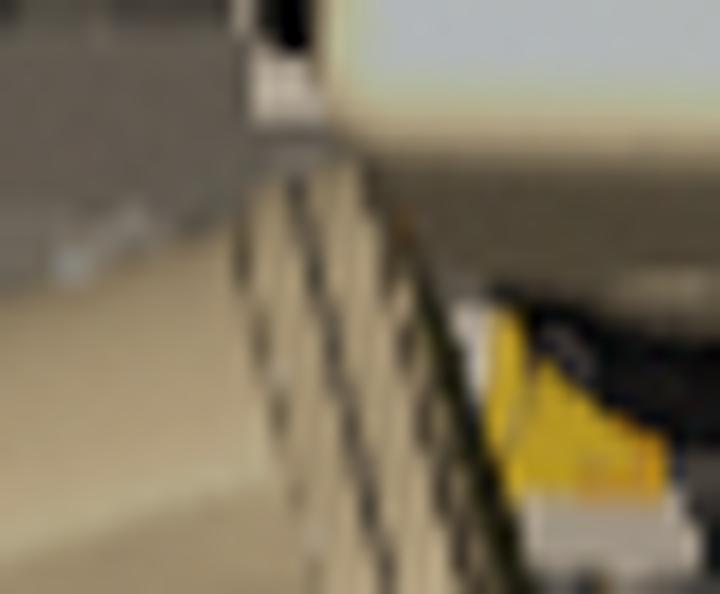

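Request:
drive_tool --moves "-0.002 -0.0007 0 0 1; -0.0015 -0.0005 0 0 1; 0 0 -0.001 0 1; 0 0 -0.001 0 1; 0 0 0 0 1"

```text
time: 11.5
ee_pos: [0.4687, 0.1514, 0.0537]
eef_rot: [0.696, 0.125, -0.696, 0.125]
ft_force: [-0.3, -0.5, -4.6]
width: 0.0299
```

Request:
drive_tool --moves "0 0 -0.001 0 1; 0 0 0 0 1; 0 0 -0.001 0 1; 0 0 0 0 1"

```text
time: 12.0
ee_pos: [0.4688, 0.1514, 0.0532]
eef_rot: [0.696, 0.125, -0.696, 0.125]
ft_force: [-8.6, -2.9, 18.0]
width: 0.0298
```

Request:
drive_tool --moves "0 0 0.001 0 1; 0 0 0 0 1"

```text
time: 12.25
ee_pos: [0.4688, 0.1514, 0.0533]
eef_rot: [0.696, 0.125, -0.696, 0.125]
ft_force: [-3.9, -2.5, 7.8]
width: 0.0295
```

```bash
python3 st.py; python3 look.py k4
```

```text
t 12.25 tcp [0.4688 0.1514 0.0533] jawyaw -69.65 down [ 0.001  0.001 -1.   ] F [-3.9 -2.5  7.8] w 0.0295
```

View pics/k4_s.png

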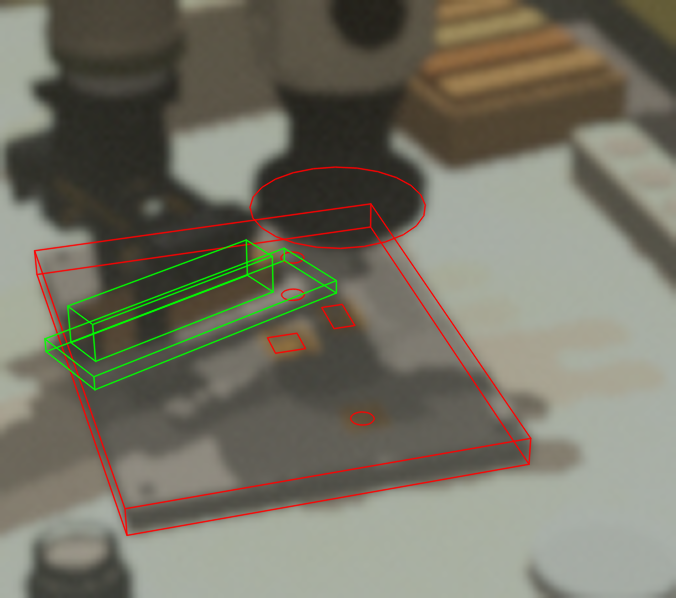

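Request:
drive_tool --moves "0 0 0.0006 0 1; 0 0 0 0 0.6; 0 0 0 0 0.3; 0 0 0 0 0; 0 0 0 0 0; 0 0 0 0 0; 0 0 0.02 0 0; 0 0 0.03 0 0; 0 0 0 0 0"

```text
time: 13.48
ee_pos: [0.4697, 0.1518, 0.1051]
eef_rot: [0.697, 0.125, -0.695, 0.124]
ft_force: [0.5, -0.2, 0.4]
width: 0.0862
```

```bash
python3 st.py; python3 look.py k5; python3 z.py k5 .4688 .1514 .0533 -69.65 -.002
```

```text
t 13.475 tcp [0.4697 0.1518 0.1051] jawyaw -69.65 down [ 0.003  0.002 -1.   ] F [ 0.5 -0.2  0.4] w 0.0862
```

View pics/k5_s.png

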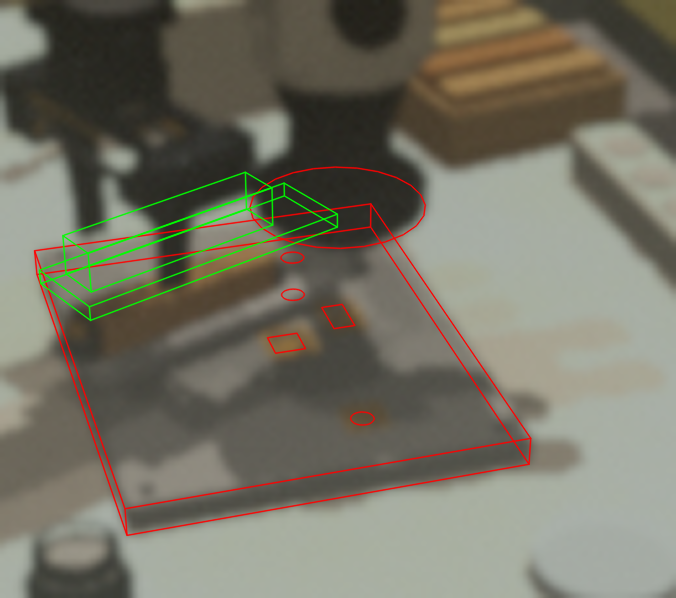

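View pics/zz.png

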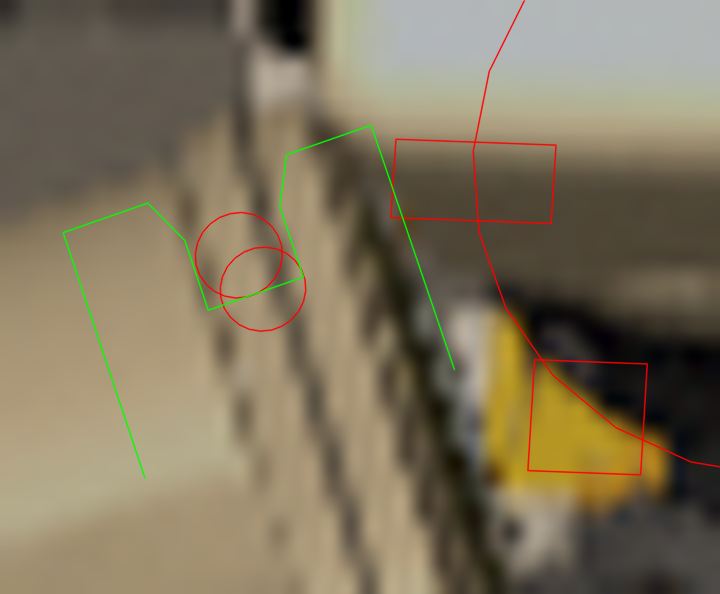

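```bash
cat > push.py <<'E'
from h import *
post=np.array([.5940,.1975]);Sy=-1.59
def ptool(theta,beta=50,off=0,lat=51,xpiv=-94,c=(91,-30)):
    yaw=np.radians(Sy+270-theta);b=np.radians(beta)
    n=np.array([-np.sin(b),np.cos(b)]);w=np.array([n[1],-n[0]])
    t=np.array(c)-(9.5+off)*n+lat*w
    v=t-[xpiv,0]
    M=np.array([[np.cos(yaw),-np.sin(yaw)],[np.sin(yaw),np.cos(yaw)]])
    j=np.degrees(yaw)+np.degrees(np.arctan2(w[1],w[0])); j=(j+180)%360-180
    return post+M@v/1000, j, M@n
if __name__=="__main__":
    from bench import r
    print(np.round(r.read_state()["joint_positions"],2))
    for th,o in((68,12),(68,3),(68,0),(50,0),(30,0),(10,0),(2,0)): print(th,o,[np.round(v,4) for v in ptool(th,off=o)])
E
python3 push.py
```

```text
[-0.74  0.16  0.37  1.98 -0.07  1.01 -1.56]
68 12 [array([0.3728, 0.1203]), np.float64(-109.59), array([ 0.9421, -0.3353])]
68 3 [array([0.3813, 0.1172]), np.float64(-109.59), array([ 0.9421, -0.3353])]
68 0 [array([0.3841, 0.1162]), np.float64(-109.59), array([ 0.9421, -0.3353])]
50 0 [array([0.4195, 0.0554]), np.float64(-91.59), array([ 0.9996, -0.0277])]
30 0 [array([0.4786, 0.0042]), np.float64(-71.59), array([0.9488, 0.3158])]
10 0 [array([ 0.5517, -0.0236]), np.float64(-51.59), array([0.7836, 0.6213])]
2 0 [array([ 0.5829, -0.0273]), np.float64(-43.59), array([0.6895, 0.7243])]
```

Request:
drive_tool --moves "-0.0194 -0.0063 0 -8 0; -0.0194 -0.0063 0 -8 0; -0.0194 -0.0063 0 -8 0; -0.0194 -0.0063 0 -8 0; -0.0194 -0.0063 0 -8 0; 0 0 0 0 0"

```text
time: 14.32
ee_pos: [0.3701, 0.1193, 0.1024]
eef_rot: [-0.696, 0.121, 0.697, 0.12]
ft_force: [0.4, 0.8, 1.0]
width: 0.0869
```

```bash
python3 st.py; python3 push.py | head -1
python3 - <<'E'
from grip import *;import pickle
from bench import r
C=getcams();pickle.dump(C,open("k6.pkl","wb"));S,Q=pickle.load(open("p0.pkl","rb"))
a=np.radians(200.35);p=(.5942+.094*np.cos(a),.1979+.094*np.sin(a),a)
it=[(STAND,S,0,(0,0,255)),(CAR,p,.02,(0,255,0))]
draw(C["side"],it,(220,110,370,235),5,"pics/k6_s.png");draw(C["top"],it,(200,150,300,255),5.5,"pics/k6_t.png")
E
```

```text
t 14.325 tcp [0.3701 0.1193 0.1024] jawyaw -109.60 down [-0.001 -0.    -1.   ] F [0.4 0.8 1. ] w 0.0869
[-0.8  -0.09  0.36  2.21  0.04  1.01 -2.37]
```

View pics/k6_s.png

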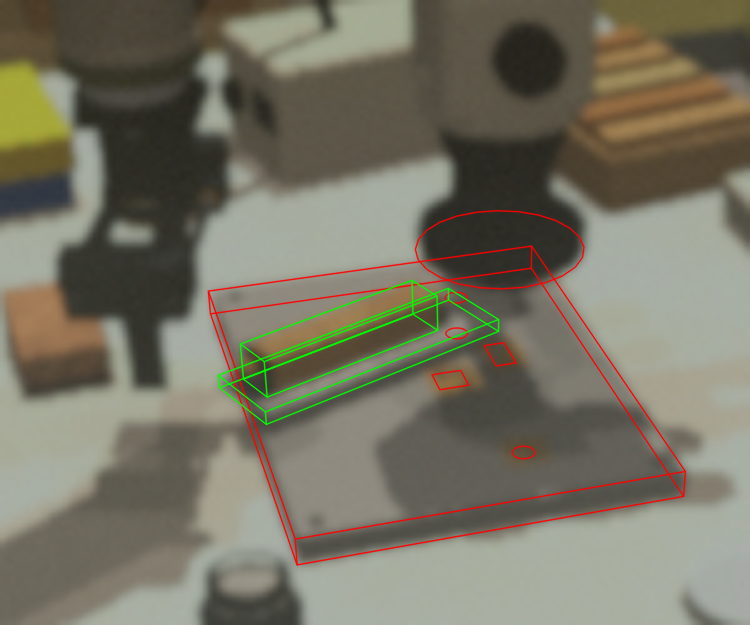

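View pics/k6_t.png

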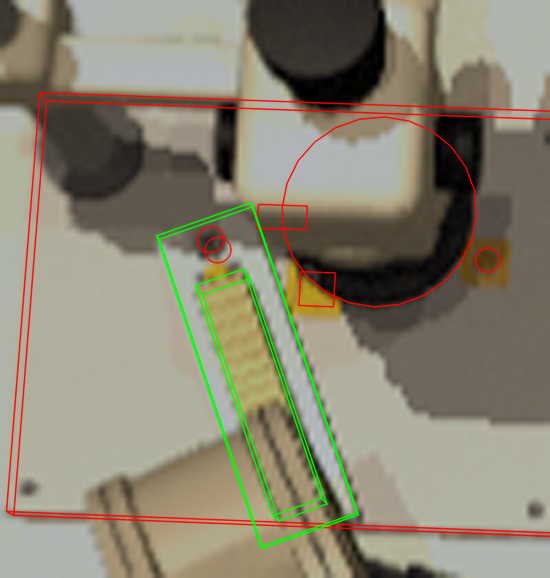

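Run:
```python
from h import *;import pickle
C=pickle.load(open("c0.pkl","rb"))["top"]
K=np.array([[C["fx"],0,C["cx"]],[0,C["fy"],C["cy"]],[0,0,1]]);E=C["extrinsics"]
def w(u,v,z):
    q=cv2.undistortPoints(np.array([[[u,v]]],float),K,np.array(C["distortion"]))[0,0]
    d=E[:3,:3]@[q[0],q[1],1];o=E[:3,3];return (o+d*(z-o[2])/d[2]).round(3)
for n,u,v,z in(("corkL",190,280,.035),("corkR",225,280,.035),("corktop",208,270,.035),("obj",330,261,.07)):print(n,w(u,v,z))
```

```text
corkL [0.308 0.344 0.035]
corkR [0.309 0.23  0.035]
corktop [0.341 0.287 0.035]
obj [ 0.372 -0.108  0.07 ]
```

Request:
drive_tool --moves "0 0 -0.025 0 0; 0 0 -0.025 0 0; 0 0 -0.015 0 0; 0 0 0 0 0; 0.0028 -0.001 0 0 0; 0.0028 -0.001 0 0 0; 0 0 0 0 0"

```text
time: 15.3
ee_pos: [0.3776, 0.1178, 0.0386]
eef_rot: [0.697, -0.12, -0.696, -0.121]
ft_force: [-0.3, -0.4, -0.5]
width: 0.087
```

```bash
python3 st.py; python3 push.py | head -1
python3 - <<'E'
from grip import *;import pickle
from bench import r
C=getcams();pickle.dump(C,open("k7.pkl","wb"));S,Q=pickle.load(open("p0.pkl","rb"))
a=np.radians(200.35);p=(.5942+.094*np.cos(a),.1979+.094*np.sin(a),a)
t=r.read_state()["ee_pos"]
it=[(CAR,p,.02,(0,255,0))]+gitems(t,-109.6)[:1]
draw(C["side"],it,(220,130,330,235),6.5,"pics/k7_s.png")
E
```

```text
t 15.3 tcp [0.3776 0.1178 0.0386] jawyaw -109.65 down [ 0.001  0.    -1.   ] F [-0.3 -0.4 -0.5] w 0.087
[-0.79  0.05  0.38  2.26 -0.02  0.84 -2.31]
```

View pics/k7_s.png

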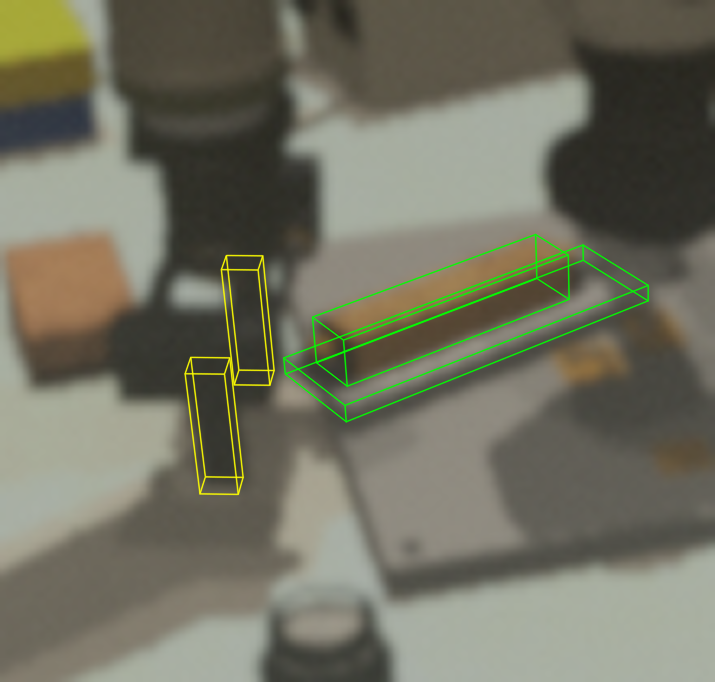

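Request:
drive_tool --moves "0.002 -0.0007 -0.0015 0 0; 0.002 -0.0007 0 0 0; 0.002 -0.0007 0 0 0; 0 0 0 0 0"

```text
time: 15.9
ee_pos: [0.3831, 0.1155, 0.0367]
eef_rot: [0.697, -0.121, -0.697, -0.121]
ft_force: [-0.4, -0.7, -0.1]
width: 0.0869
```

Request:
drive_tool --moves "0.001 -0.0004 0 0 0; 0 0 0 0 0"

```text
time: 16.15
ee_pos: [0.3838, 0.1152, 0.0366]
eef_rot: [-0.697, 0.121, 0.697, 0.121]
ft_force: [-0.3, 0.3, 0.6]
width: 0.0869
```

```bash
cat >> push.py <<'E'
def rows(p,seq,g=0):
    out=[];p=np.array(p,float)
    for d in seq:
        a=np.radians(d);M=np.array([[np.cos(a),-np.sin(a)],[np.sin(a),np.cos(a)]])
        q=post+M@(p-post);out.append(f"{q[0]-p[0]:.4f} {q[1]-p[1]:.4f} 0 {d} {g}");p=q
    print("; ".join(out));print(p)
E
python3 -c "
from push import *
rows((.3838,.1152),[2]*8)"
```

```text
0.0030 -0.0073 0 2 0; 0.0033 -0.0072 0 2 0; 0.0035 -0.0071 0 2 0; 0.0037 -0.0069 0 2 0; 0.0040 -0.0068 0 2 0; 0.0042 -0.0067 0 2 0; 0.0044 -0.0065 0 2 0; 0.0047 -0.0063 0 2 0
[0.41462775 0.06044919]
```

Request:
drive_tool --moves "0.003 -0.0073 0 2 0; 0.0033 -0.0072 0 2 0; 0.0035 -0.0071 0 2 0; 0.0037 -0.0069 0 2 0; 0.004 -0.0068 0 2 0; 0.0042 -0.0067 0 2 0; 0.0044 -0.0065 0 2 0; 0.0047 -0.0063 0 2 0; 0 0 0 0 0"

```text
time: 17.27
ee_pos: [0.415, 0.0601, 0.0367]
eef_rot: [0.707, -0.023, -0.707, -0.023]
ft_force: [-0.2, 0.4, 0.6]
width: 0.0872
```

```bash
python3 st.py
cat > cv.py <<'E'
import sys
from grip import *;import pickle
from bench import r
from push import post
tag=sys.argv[1];th=float(sys.argv[2])
s=r.read_state();M=R.from_quat(s["eef_rot"]).as_matrix();jy=np.degrees(np.arctan2(M[1,1],M[0,1]))
C=getcams();pickle.dump(C,open(tag+".pkl","wb"));S,Q=pickle.load(open("p0.pkl","rb"))
a=np.radians(-1.59+270-th);p=(post[0]+.0945*np.cos(a),post[1]+.0945*np.sin(a),a)
it=[(CAR,p,.02,(0,255,0)),(STAND[12:],S,0,(0,0,255))]+gitems(s["ee_pos"],jy)[:2]
draw(C["side"],it,(240,110,370,235),5,f"pics/{tag}_s.png");draw(C["top"],it,(200,150,310,255),5.5,f"pics/{tag}_t.png")
E
python3 cv.py m1 52
```

```text
t 17.275 tcp [0.415  0.0601 0.0367] jawyaw -93.71 down [ 0. -0. -1.] F [-0.2  0.4  0.6] w 0.0872
```

View pics/m1_s.png

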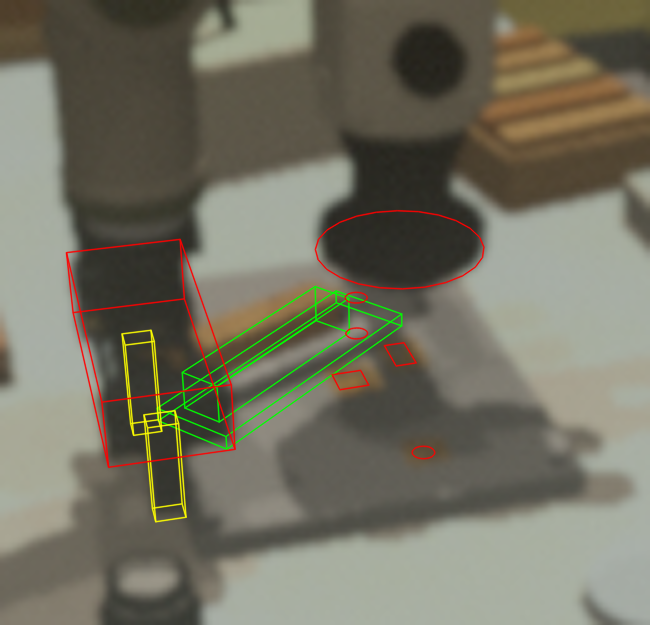

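View pics/m1_t.png

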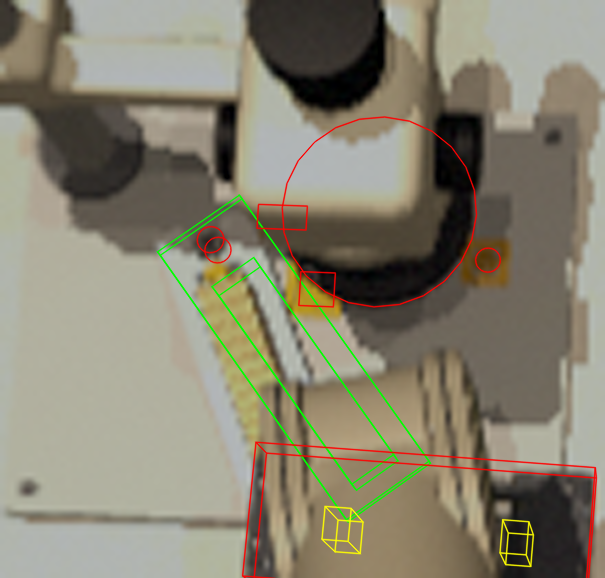

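Run:
```python
from grip import *;import pickle
C=pickle.load(open("m1.pkl","rb"));S,Q=pickle.load(open("p0.pkl","rb"))
from push import post
def cp(th,r=.0945):
    a=np.radians(-1.59+270-th);return (post[0]+r*np.cos(a),post[1]+r*np.sin(a),a)
it=[(CAR,cp(72),.02,(0,255,0))]
draw(C["side"],it,(245,145,335,225),8,"pics/m1b_s.png");draw(C["top"],it,(215,180,290,260),7.5,"pics/m1b_t.png")
```

```text
(no output)
```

View pics/m1b_s.png

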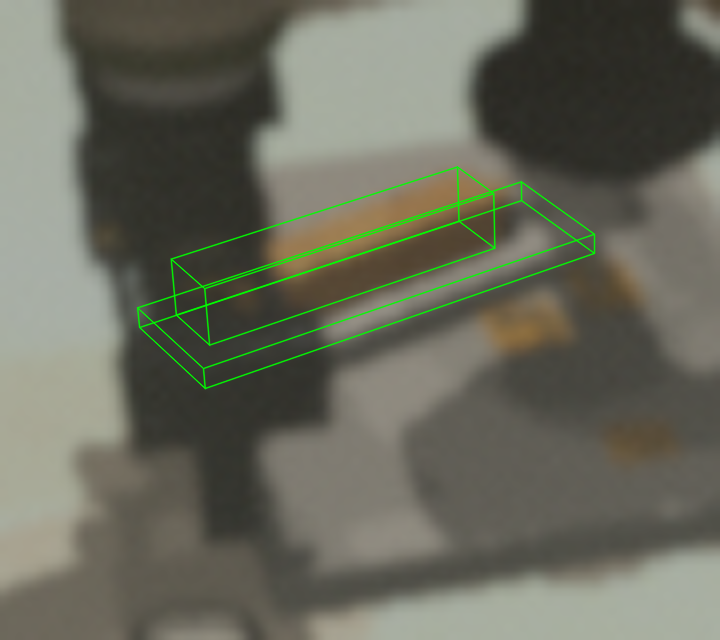

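View pics/m1b_t.png

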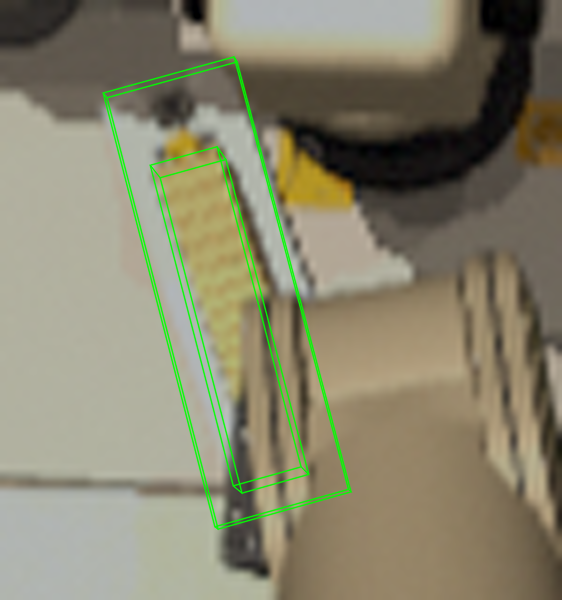

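```bash
python3 -c "
from push import *
for th,o in((67,14),(67,0),(45,0),(25,0)): print(th,o,[np.round(v,4) for v in ptool(th,15,o,51,-94.5,(83,-30))])
for th in (25,10,3): print('b50',th,[np.round(v,4) for v in ptool(th,50,0,48,-94.5)])
"
```

```text
67 14 [array([0.3628, 0.1493]), np.float64(-143.59), array([ 0.5936, -0.8048])]
67 0 [array([0.3711, 0.138 ]), np.float64(-143.59), array([ 0.5936, -0.8048])]
45 0 [array([0.4096, 0.0588]), np.float64(-121.59), array([ 0.8518, -0.5238])]
25 0 [array([0.4682, 0.0042]), np.float64(-101.59), array([ 0.9796, -0.2009])]
b50 25 [array([ 0.4945, -0.0028]), np.float64(-66.59), array([0.9177, 0.3973])]
b50 10 [array([ 0.5497, -0.0217]), np.float64(-51.59), array([0.7836, 0.6213])]
b50 3 [array([ 0.5768, -0.0255]), np.float64(-44.59), array([0.702 , 0.7121])]
```

Request:
drive_tool --moves "-0.005 0 0.03 0 0; 0 0 0.035 0 0; -0.0037 0.0069 0 10 0; -0.0037 0.0069 0 10 0; -0.0037 0.0069 0 10 0; -0.0037 0.0069 0 10 0; -0.0037 0.0069 0 10 0; -0.0037 0.0069 0 10 0; -0.0036 0.0069 0 10 0; -0.0036 0.0069 0 10 0; -0.0036 0.0068 0 10 0; -0.0036 0.0068 0 10 0; -0.0036 0.0068 0 10 0; -0.0036 0.0068 0 10 0; -0.0036 0.0068 0 10.1 0; 0 0 0 0 0; 0 0 0 0 0"

```text
time: 19.5
ee_pos: [0.3623, 0.1495, 0.1017]
eef_rot: [0.32, 0.631, -0.32, 0.631]
ft_force: [0.0, 0.2, 1.0]
width: 0.0871
```

```bash
python3 st.py; python3 push.py | head -1; python3 cv.py m2 67
```

```text
t 19.5 tcp [0.3623 0.1495 0.1017] jawyaw 36.23 down [ 0.  0. -1.] F [0.  0.2 1. ] w 0.0871
[-0.89 -0.08  0.37  2.21  0.03  1.01  0.1 ]
```

View pics/m2_s.png

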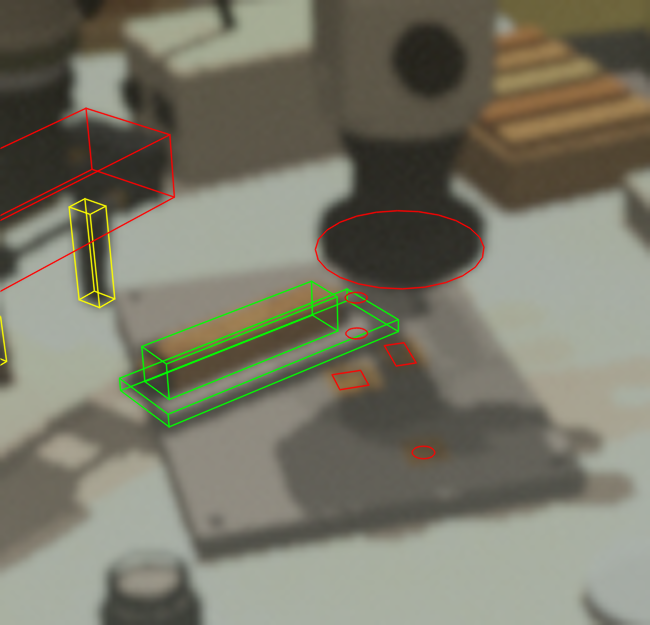

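View pics/m2_t.png

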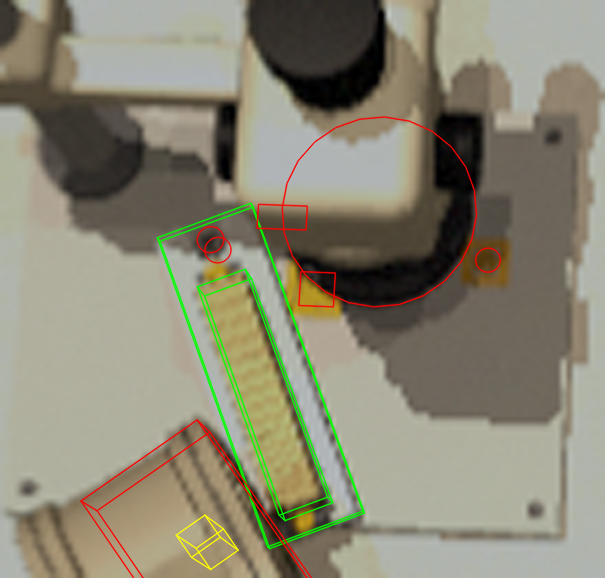

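Request:
drive_tool --moves "0 0 -0.025 0 0; 0 0 -0.025 0 0; 0 0 -0.015 0 0; 0 0 0 0 0; 0.003 -0.004 0 0 0; 0.003 -0.004 0 0 0; 0 0 0 0 0"

```text
time: 20.48
ee_pos: [0.3689, 0.1414, 0.0371]
eef_rot: [0.319, 0.631, -0.319, 0.631]
ft_force: [0.2, 0.4, 0.0]
width: 0.0872
```

Request:
drive_tool --moves "0.0012 -0.0016 0 0 0; 0.0012 -0.0016 0 0 0; 0 0 0 0 0"

```text
time: 20.85
ee_pos: [0.3708, 0.1383, 0.0367]
eef_rot: [0.319, 0.631, -0.319, 0.631]
ft_force: [0.1, -0.1, 1.2]
width: 0.0869
```

```bash
python3 st.py; python3 cv.py m3 67
```

```text
t 20.85 tcp [0.3708 0.1383 0.0367] jawyaw 36.45 down [ 0.  0. -1.] F [ 0.1 -0.1  1.2] w 0.0869
```

View pics/m3_s.png

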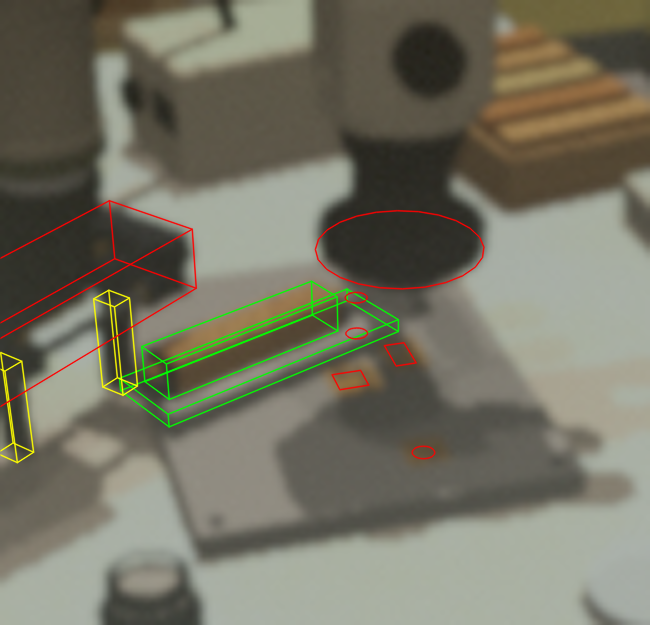

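View pics/m3_t.png

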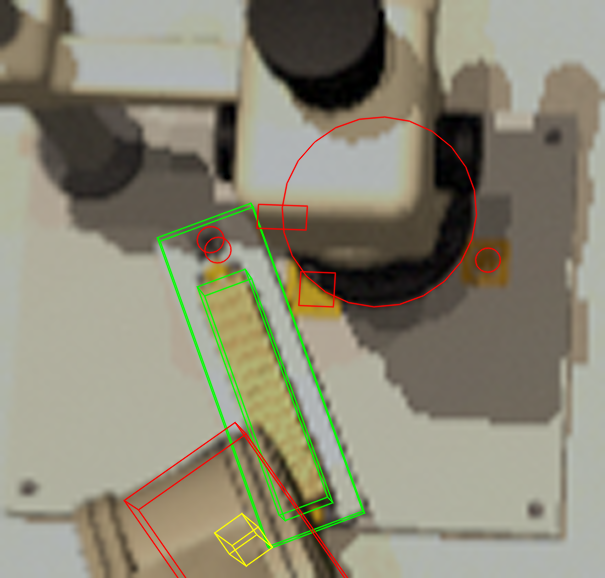

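```bash
python3 -c "
from push import *
rows((.3708,.1383),[2]*7)"
```

```text
0.0022 -0.0078 0 2 0; 0.0025 -0.0077 0 2 0; 0.0027 -0.0076 0 2 0; 0.0030 -0.0075 0 2 0; 0.0033 -0.0074 0 2 0; 0.0035 -0.0073 0 2 0; 0.0038 -0.0071 0 2 0
[0.39175177 0.08606153]
```

Request:
drive_tool --moves "0.0022 -0.0078 0 2 0; 0.0025 -0.0077 0 2 0; 0.0027 -0.0076 0 2 0; 0.003 -0.0075 0 2 0; 0.0033 -0.0074 0 2 0; 0.0035 -0.0073 0 2 0; 0.0038 -0.0071 0 2 0; 0 0 0 0 0"

```text
time: 21.95
ee_pos: [0.3919, 0.0857, 0.0367]
eef_rot: [0.24, 0.665, -0.24, 0.665]
ft_force: [0.1, -0.2, 0.1]
width: 0.0869
```

```bash
python3 st.py; python3 cv.py m4 53
```

```text
t 21.95 tcp [0.3919 0.0857 0.0367] jawyaw 50.40 down [ 0. -0. -1.] F [ 0.1 -0.2  0.1] w 0.0869
```

View pics/m4_s.png

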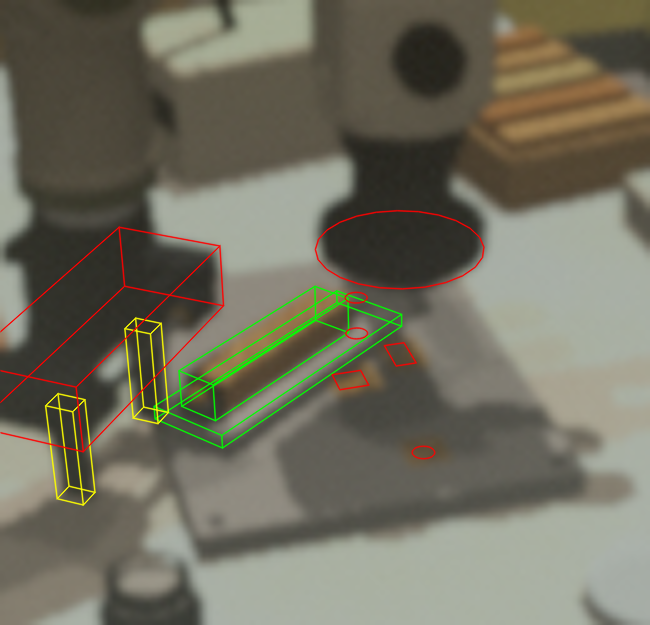

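View pics/m4_t.png

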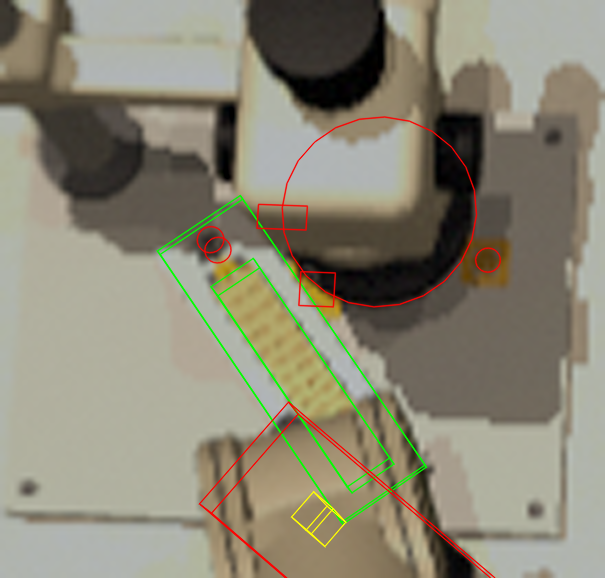

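```bash
python3 -c "
from push import *
rows((.3919,.0857),[2]*13)"
```

```text
0.0040 -0.0070 0 2 0; 0.0043 -0.0068 0 2 0; 0.0045 -0.0067 0 2 0; 0.0047 -0.0065 0 2 0; 0.0050 -0.0064 0 2 0; 0.0052 -0.0062 0 2 0; 0.0054 -0.0060 0 2 0; 0.0056 -0.0058 0 2 0; 0.0058 -0.0056 0 2 0; 0.0060 -0.0054 0 2 0; 0.0062 -0.0052 0 2 0; 0.0063 -0.0050 0 2 0; 0.0065 -0.0047 0 2 0
[0.46136362 0.00842002]
```

Request:
drive_tool --moves "0.004 -0.007 0 2 0; 0.0043 -0.0068 0 2 0; 0.0045 -0.0067 0 2 0; 0.0047 -0.0065 0 2 0; 0.005 -0.0064 0 2 0; 0.0052 -0.0062 0 2 0; 0.0054 -0.006 0 2 0; 0.0056 -0.0058 0 2 0; 0.0058 -0.0056 0 2 0; 0.006 -0.0054 0 2 0; 0.0062 -0.0052 0 2 0; 0.0063 -0.005 0 2 0; 0.0065 -0.0047 0 2 0; 0 0 0 0 0"

```text
time: 23.8
ee_pos: [0.4614, 0.0088, 0.0366]
eef_rot: [0.084, 0.702, -0.084, 0.702]
ft_force: [0.5, 0.0, -0.1]
width: 0.0867
```

```bash
python3 st.py; python3 cv.py m5 27
```

```text
t 23.8 tcp [0.4614 0.0088 0.0366] jawyaw 76.40 down [ 0. -0. -1.] F [ 0.5  0.  -0.1] w 0.0867
```

View pics/m5_s.png

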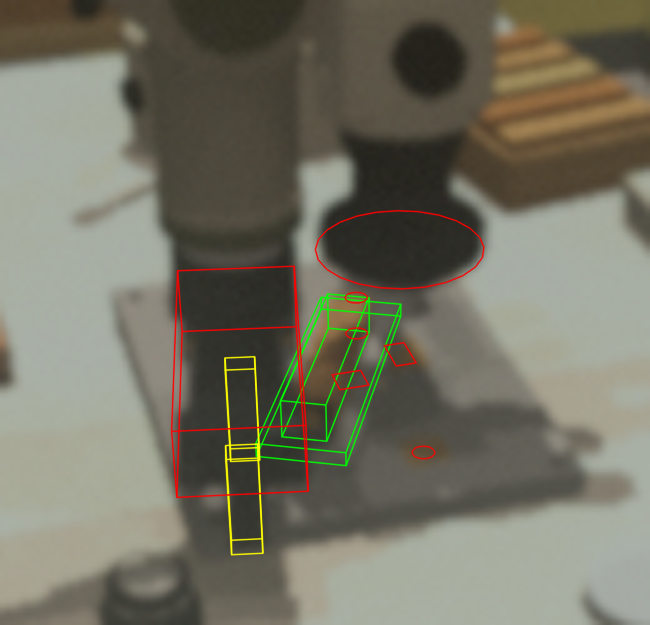

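View pics/m5_t.png

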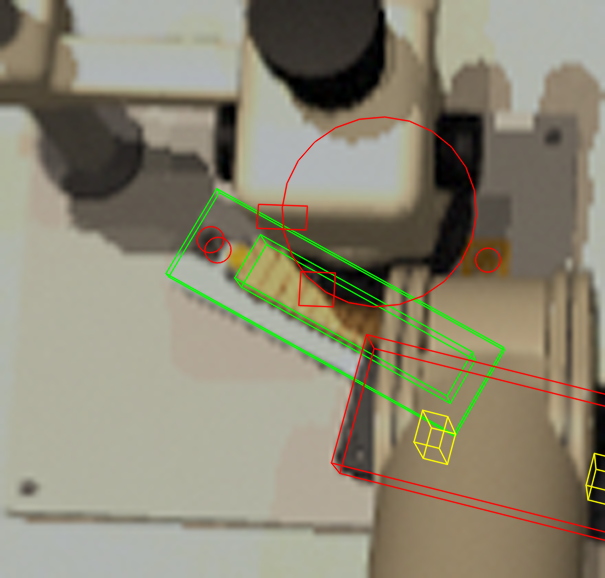

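```bash
python3 -c "
from push import *
p=np.array([.4614,.0088])
q,j,n=ptool(28.5,50,4,46,-94.5);print(q,j+180,n,q-p,j+180-76.4)
q,j,n=ptool(28.5,50,0,46,-94.5);print(q)
w=np.array([np.cos(np.radians(j)),np.sin(np.radians(j))])
print('rail end',q-.095*w+.0375*n,q-.095*w-.0375*n)
"
```

```text
[0.47801252 0.00419111] 109.91000000000003 [0.94022871 0.34054366] [ 0.01661252 -0.00460889] 33.51000000000002
[0.48177344 0.00555328]
rail end [0.48468037 0.1076454 ] [0.41416321 0.08210462]
```

Request:
drive_tool --moves "-0.004 -0.001 0 0 0; 0.0051 -0.0018 0 8.4 0; 0.0052 -0.0012 0 8.4 0; 0.0052 -0.0006 0 8.4 0; 0.0051 0 0 8.3 0; 0 0 0 0 0"

```text
time: 24.65
ee_pos: [0.4777, 0.0042, 0.0367]
eef_rot: [-0.122, 0.696, 0.122, 0.697]
ft_force: [-0.1, 0.7, 0.2]
width: 0.0872
```

```bash
python3 st.py; python3 cv.py m6 28.5
```

```text
t 24.65 tcp [0.4777 0.0042 0.0367] jawyaw 109.89 down [ 0.  0. -1.] F [-0.1  0.7  0.2] w 0.0872
```

View pics/m6_s.png

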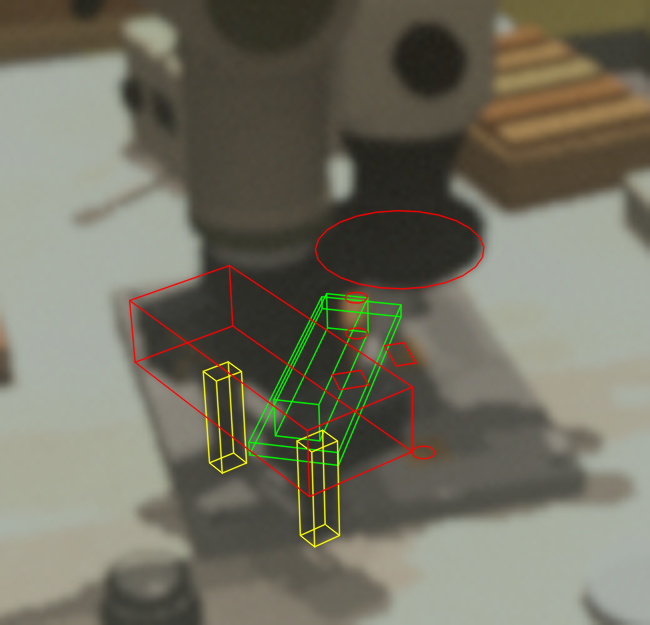

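View pics/m6_t.png

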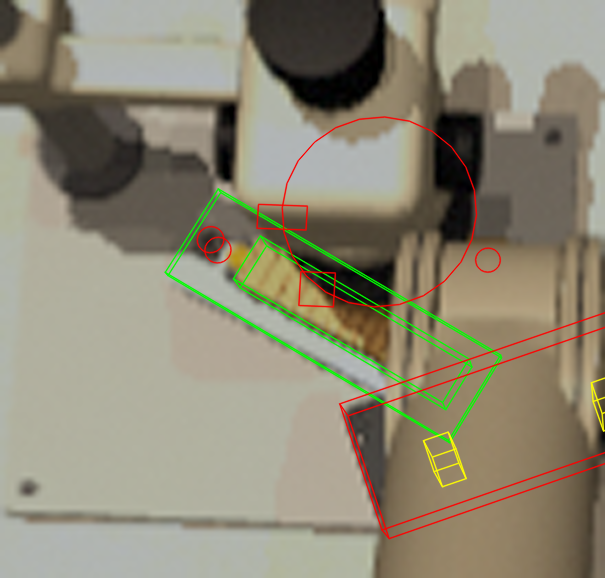

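```bash
python3 -c "
from push import *
p=np.array([.4777,.0042])
q,j,n=ptool(28.5,45,1,50,-94.5);print(q,j+180,n,q-p,j+180-109.9)
rows(q,[2.5]*6)
"
```

```text
[0.4777592  0.00102074] 104.91000000000003 [0.96633119 0.25730145] [ 5.91967933e-05 -3.17925553e-03] -4.989999999999981
0.0087 -0.0049 0 2.5 0; 0.0089 -0.0045 0 2.5 0; 0.0091 -0.0041 0 2.5 0; 0.0092 -0.0037 0 2.5 0; 0.0094 -0.0033 0 2.5 0; 0.0095 -0.0029 0 2.5 0
[ 0.53257258 -0.02236972]
```

Request:
drive_tool --moves "0 -0.0032 0 -5 0; 0 0 0 0 0; 0.0087 -0.0049 0 2.5 0; 0.0089 -0.0045 0 2.5 0; 0.0091 -0.0041 0 2.5 0; 0.0092 -0.0037 0 2.5 0; 0 0 0 0 0; 0 0 0 0 0"

```text
time: 25.75
ee_pos: [0.5134, -0.0161, 0.0366]
eef_rot: [-0.152, 0.691, 0.153, 0.69]
ft_force: [-0.0, 0.3, 0.3]
width: 0.0868
```

```bash
python3 st.py; python3 cv.py m7 18.5
```

```text
t 25.75 tcp [ 0.5134 -0.0161  0.0366] jawyaw 114.92 down [-0.  0. -1.] F [-0.   0.3  0.3] w 0.0868
```

View pics/m7_s.png

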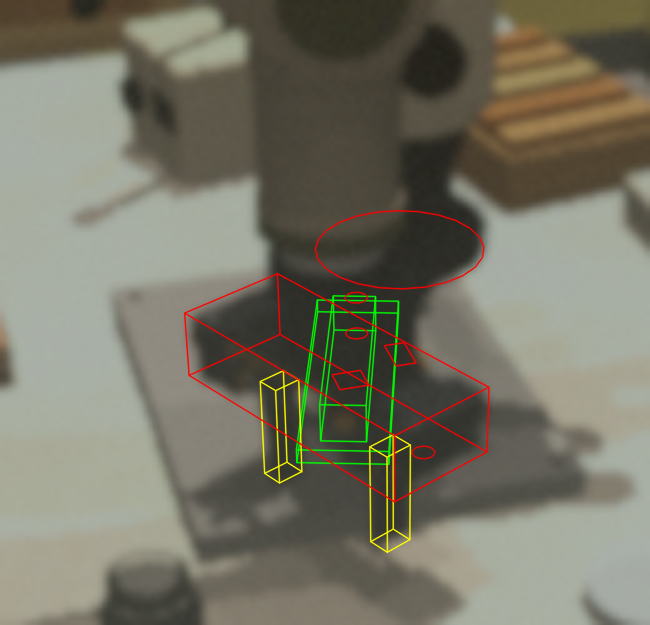

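View pics/m7_t.png

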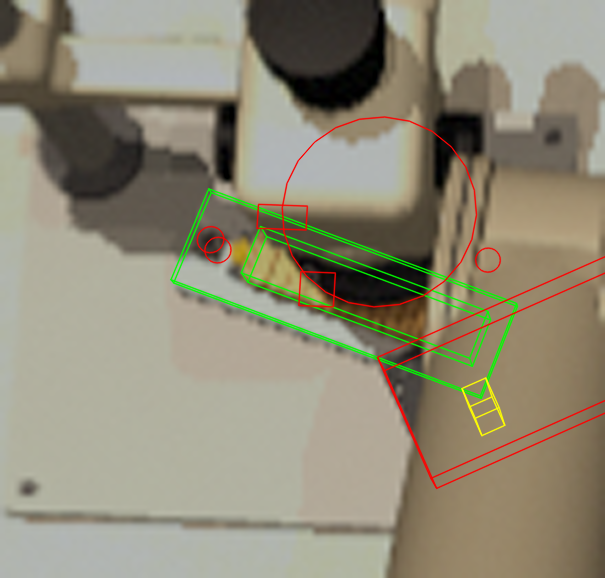

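```bash
python3 -c "
from push import *
rows((.5134,-.0161),[2.5]*4+[2]*2)
"
```

```text
0.0094 -0.0033 0 2.5 0; 0.0095 -0.0029 0 2.5 0; 0.0096 -0.0025 0 2.5 0; 0.0097 -0.0021 0 2.5 0; 0.0079 -0.0013 0 2 0; 0.0079 -0.0011 0 2 0
[ 0.56746868 -0.02925407]
```

Request:
drive_tool --moves "0.0094 -0.0033 0 2.5 0; 0.0095 -0.0029 0 2.5 0; 0.0096 -0.0025 0 2.5 0; 0.0097 -0.0021 0 2.5 0; 0 0 0 0 0; 0 0 0 0 0"

```text
time: 26.6
ee_pos: [0.5515, -0.0269, 0.0366]
eef_rot: [-0.212, 0.675, 0.212, 0.674]
ft_force: [-0.1, 0.2, 0.1]
width: 0.087
```

```bash
python3 st.py; python3 cv.py m8 8.5
```

```text
t 26.6 tcp [ 0.5515 -0.0269  0.0366] jawyaw 124.89 down [-0.  0. -1.] F [-0.1  0.2  0.1] w 0.087
```

View pics/m8_s.png

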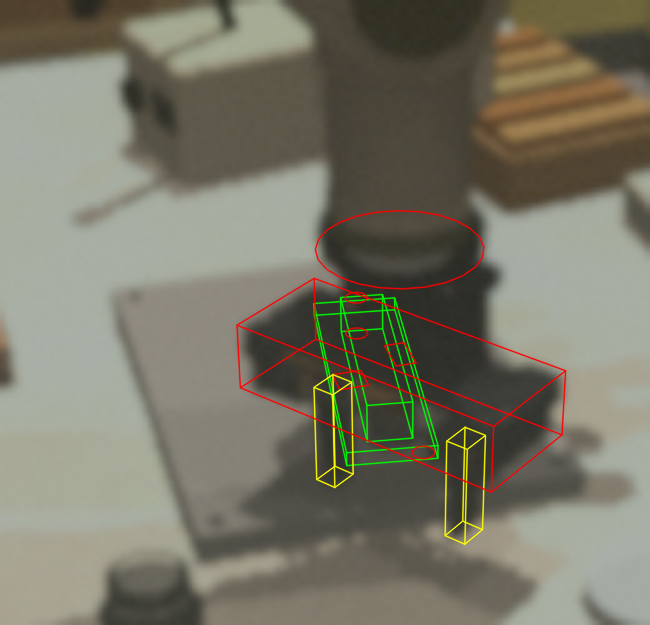

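View pics/m8_t.png

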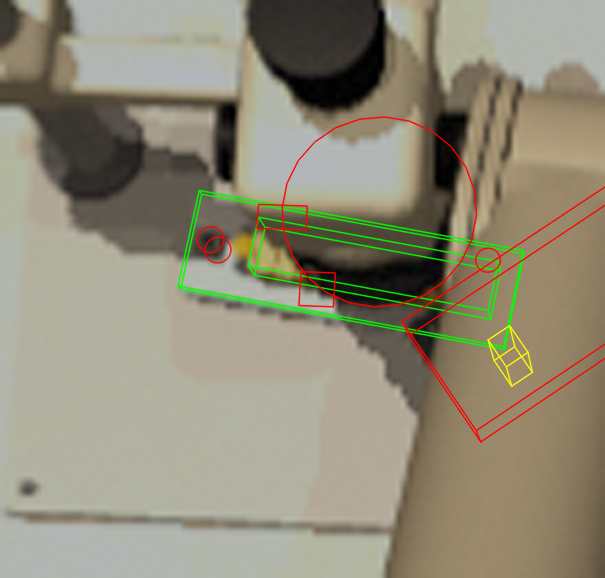

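Request:
drive_tool --moves "0.0079 -0.0014 0 2 0; 0.0079 -0.0011 0 2 0; 0 0 0 0 0"

```text
time: 27.08
ee_pos: [0.5682, -0.0296, 0.0367]
eef_rot: [-0.236, 0.667, 0.236, 0.667]
ft_force: [0.6, 0.2, 0.6]
width: 0.0872
```

```bash
python3 st.py; python3 cv.py m9 4.5
```

```text
t 27.075 tcp [ 0.5682 -0.0296  0.0367] jawyaw 128.95 down [ 0. -0. -1.] F [0.6 0.2 0.6] w 0.0872
```

View pics/m9_t.png

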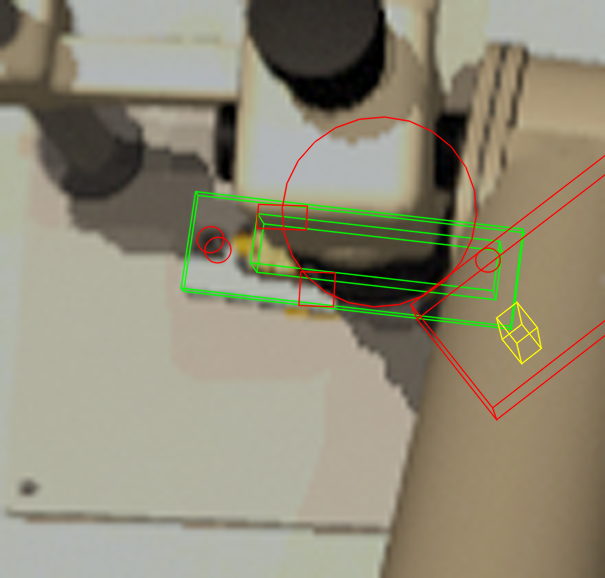

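View pics/m9_s.png

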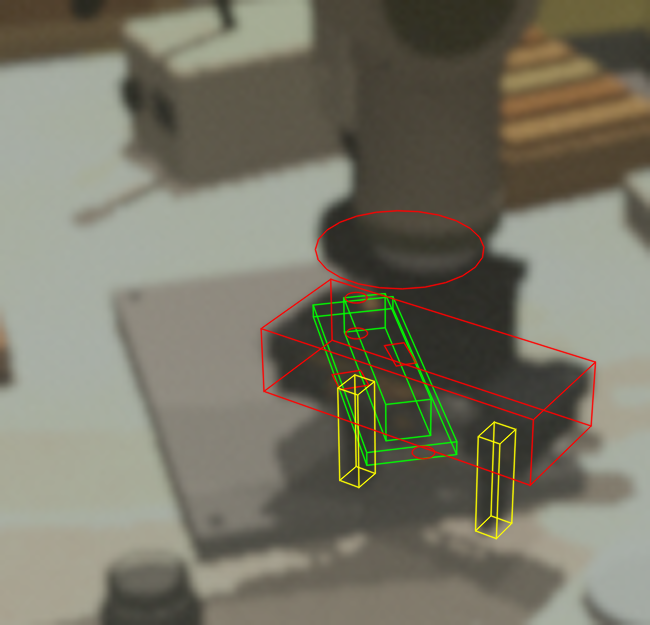

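Request:
drive_tool --moves "0.004 -0.0004 0 1 0; 0.004 -0.0004 0 1 0; 0 0 0 0 0"

```text
time: 27.55
ee_pos: [0.5761, -0.0304, 0.0367]
eef_rot: [-0.247, 0.662, 0.247, 0.662]
ft_force: [-0.1, 1.5, -0.4]
width: 0.0871
```

```bash
python3 st.py; python3 cv.py m10 2.5
```

```text
t 27.55 tcp [ 0.5761 -0.0304  0.0367] jawyaw 130.97 down [ 0. -0. -1.] F [-0.1  1.5 -0.4] w 0.0871
```

View pics/m10_t.png

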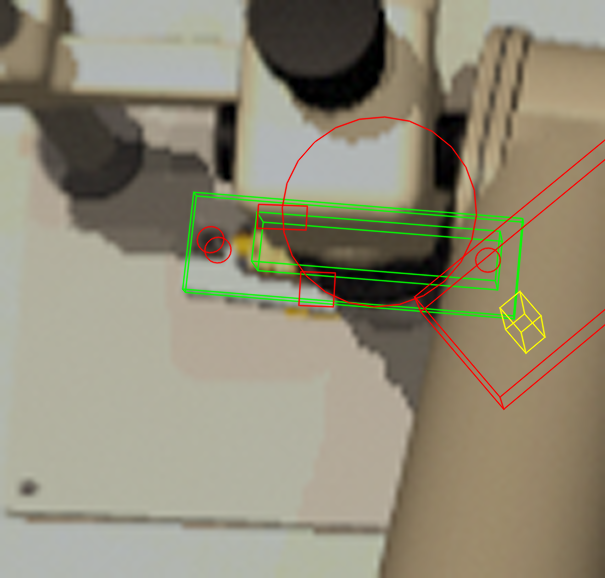

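Run:
```python
from grip import *;import pickle
a=[]
for t in("m9","m10"):
    C=pickle.load(open(t+".pkl","rb"));draw(C["top"],[],(228,185,284,212),14,"pics/q.png");a.append(cv2.resize(cv2.imread("pics/q.png"),(780,290)))
cv2.imwrite("pics/q.png",np.vstack(a))
```

```text
(no output)
```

View pics/q.png

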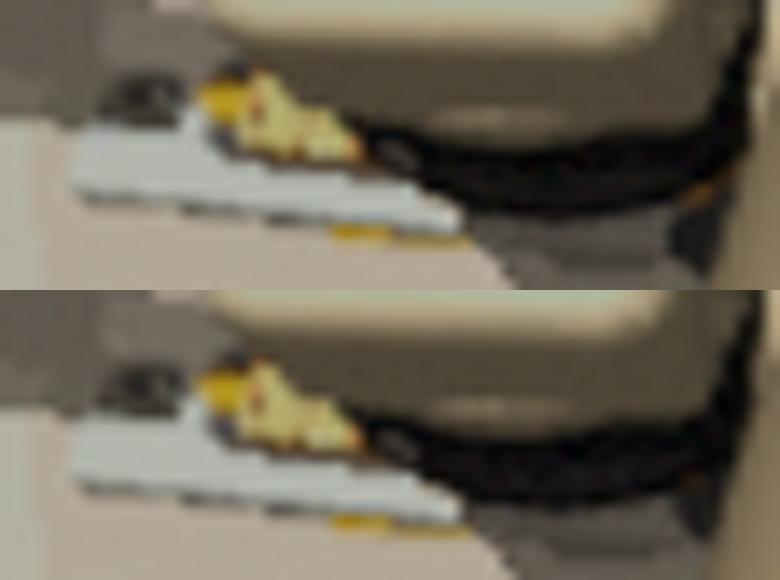

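Request:
drive_tool --moves "0.002 -0.0002 -0.001 0.5 0; 0.002 -0.0002 0 0.5 0; 0 0 0 0 0"

```text
time: 28.02
ee_pos: [0.5799, -0.0308, 0.0356]
eef_rot: [-0.253, 0.66, 0.253, 0.66]
ft_force: [1.2, -0.1, -0.3]
width: 0.0872
```

```bash
python3 st.py; python3 cv.py m11 1.5
python3 - <<'E'
from grip import *;import pickle
a=[]
for t in("m10","m11"):
    C=pickle.load(open(t+".pkl","rb"));draw(C["top"],[],(228,185,284,212),14,"pics/q.png");a.append(cv2.resize(cv2.imread("pics/q.png"),(780,290)))
cv2.imwrite("pics/q.png",np.vstack(a))
draw(C["side"],[],(290,170,350,215),12,"pics/qs.png")
E
```

```text
t 28.025 tcp [ 0.5799 -0.0308  0.0356] jawyaw 131.96 down [-0.  0. -1.] F [ 1.2 -0.1 -0.3] w 0.0872
```

View pics/q.png

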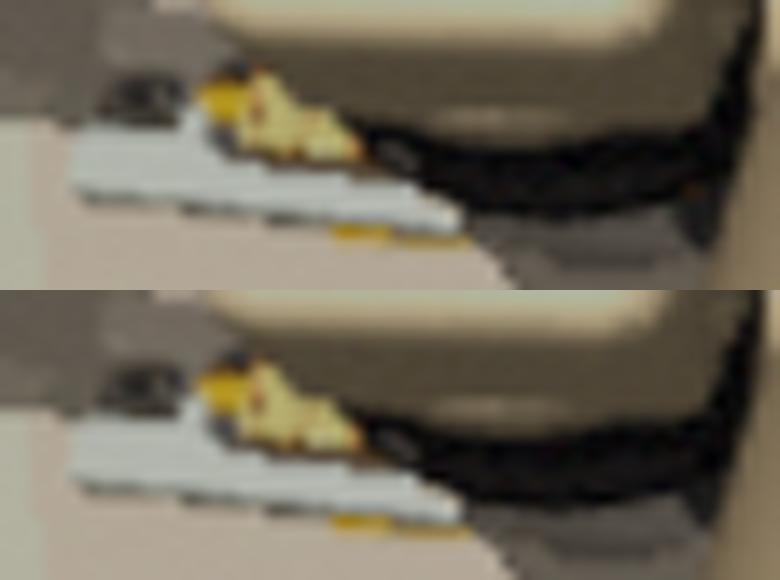

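View pics/m11_s.png

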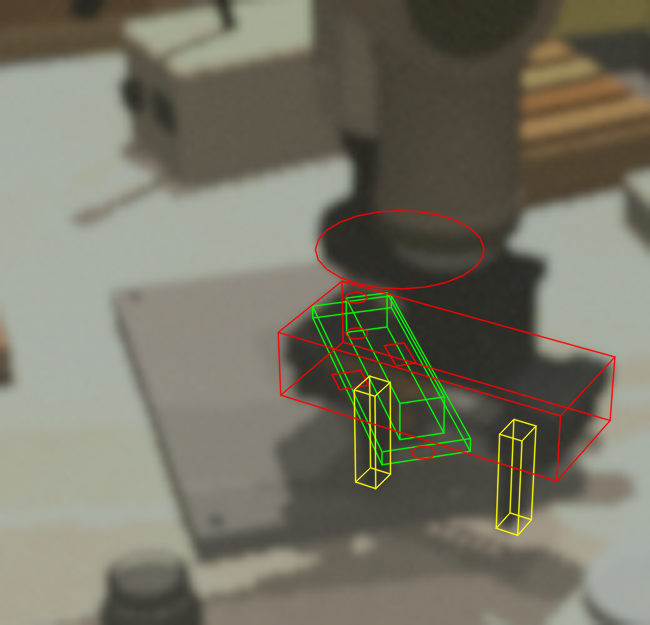

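View pics/qs.png

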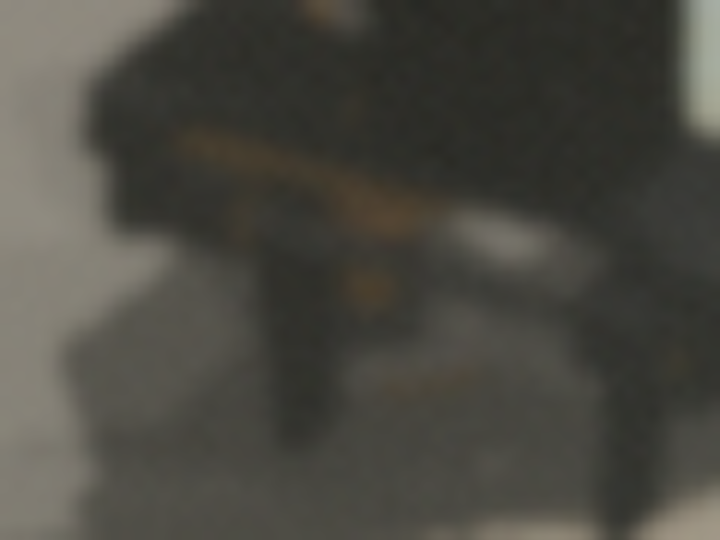

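Run:
```python
from grip import *;import pickle
C=pickle.load(open("m11.pkl","rb"));S,Q=pickle.load(open("p0.pkl","rb"))
x,y,a=S
p=(x,y,a-np.pi/2)
it=[(CAR,p,.015,(0,255,0)),(circ(0,95,20,8)+circ(0,95,50,8),S,0,(0,0,255))]
draw(C["top"],it,(228,180,298,215),11,"pics/q1.png")
draw(C["side"],it,(290,160,350,215),11,"pics/q2.png")
S2=S+[-.002,-.000,0]
def cp(th,r=.095):
    a=S[2]+np.radians(270-th);b=tf(S,[0,95,0])[0];return (b[0]+r*np.cos(a),b[1]+r*np.sin(a),a)
draw(C["top"],[(CAR,cp(3),.02,(255,0,255))],(228,180,298,215),11,"pics/q3.png")
```

```text
(no output)
```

View pics/q1.png

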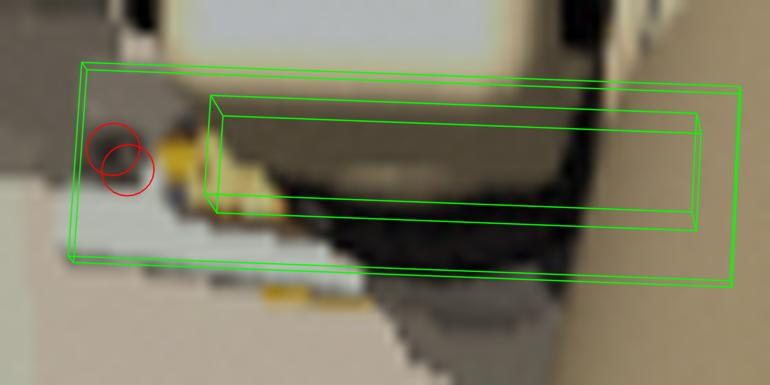

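View pics/q2.png

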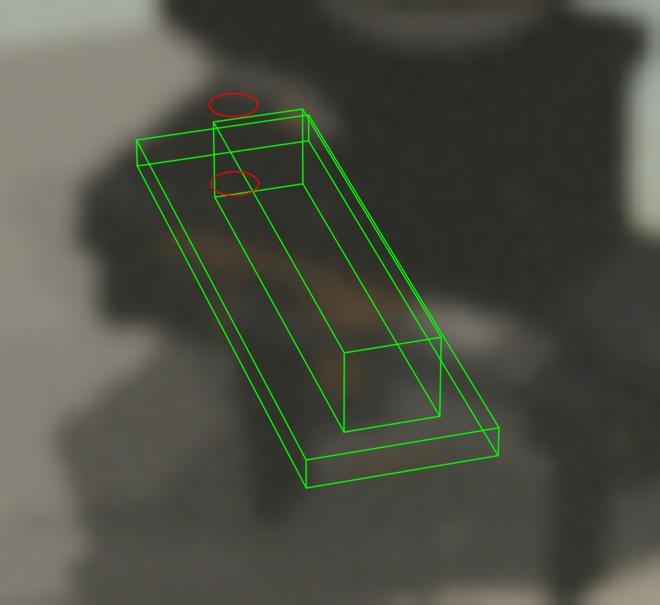

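View pics/q3.png

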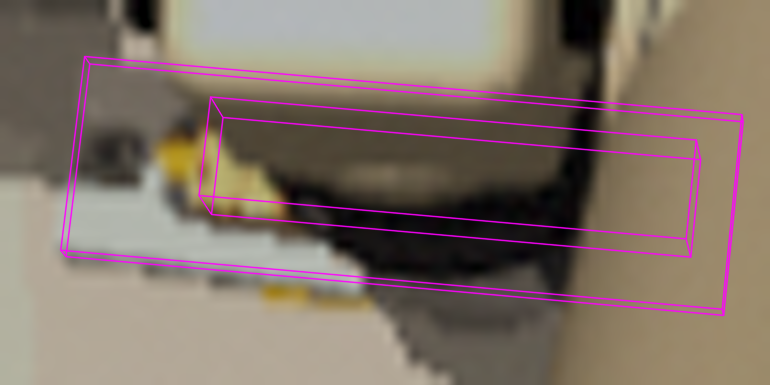

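```bash
python3 -c "
from push import *
p=np.array([.5799,-.0308])
for th,o in((4,12),(4,8),(4,0),(2,0),(0,0)):
  q,j,n=ptool(th,40,o,44,-94.5);print(th,o,q.round(4),j+180,n.round(3),(q-p).round(4),j+180-131.96)
"
```

```text
4 12 [ 0.5532 -0.0326] 124.41000000000003 [0.825 0.565] [-0.0267 -0.0018] -7.549999999999983
4 8 [ 0.5565 -0.0304] 124.41000000000003 [0.825 0.565] [-0.0234  0.0004] -7.549999999999983
4 0 [ 0.5631 -0.0259] 124.41000000000003 [0.825 0.565] [-0.0168  0.0049] -7.549999999999983
2 0 [ 0.5709 -0.0268] 126.41000000000003 [0.805 0.594] [-0.009  0.004] -5.549999999999983
0 0 [ 0.5788 -0.0275] 128.41000000000003 [0.784 0.621] [-0.0011  0.0033] -3.549999999999983
```

Request:
drive_tool --moves "0 -0.006 0 0 0; -0.009 0 0 -2.5 0; -0.009 0 0 -2.5 0; -0.0087 0.0042 -0.0015 -2.5 0; 0 0 0 0 0"

```text
time: 28.75
ee_pos: [0.5526, -0.0327, 0.0342]
eef_rot: [-0.209, 0.675, 0.21, 0.675]
ft_force: [0.4, -0.2, 0.3]
width: 0.0871
```

```bash
python3 st.py; python3 cv.py m12 3.7;python3 - <<'E'
from grip import *;import pickle
C=pickle.load(open("m12.pkl","rb"))
draw(C["side"],[],(290,160,350,215),11,"pics/q2.png")
E
```

```text
t 28.75 tcp [ 0.5526 -0.0327  0.0342] jawyaw 124.47 down [-0.  0. -1.] F [ 0.4 -0.2  0.3] w 0.0871
```

View pics/m12_s.png

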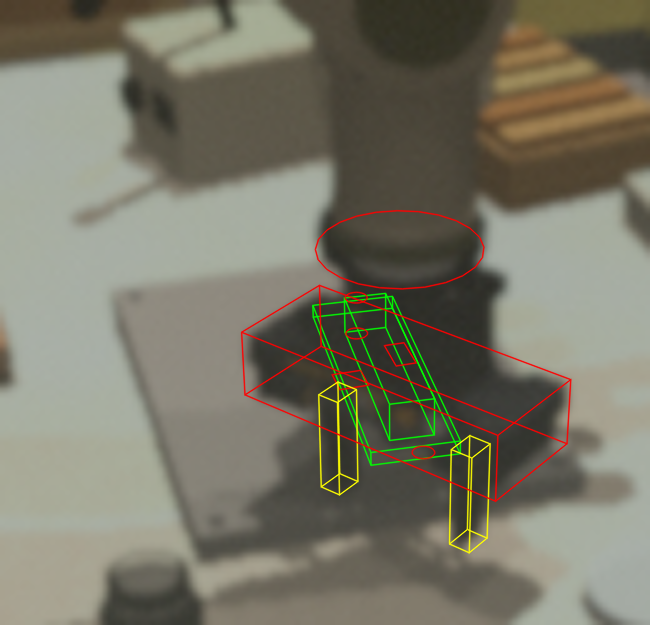

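View pics/q2.png

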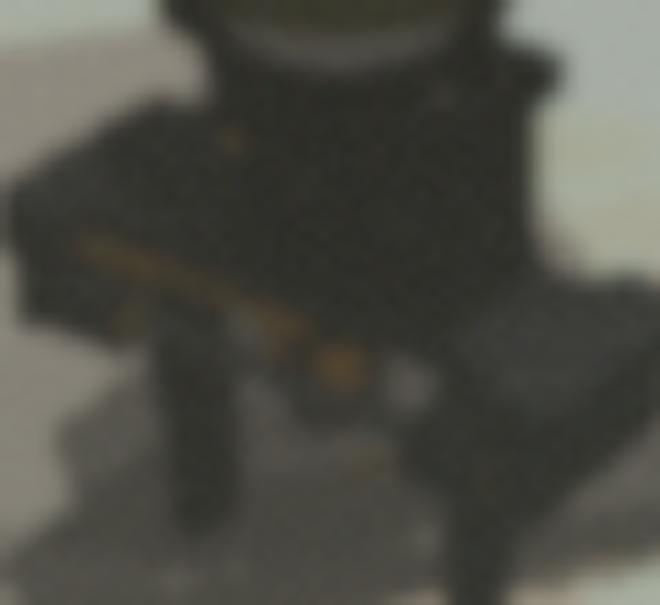

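Request:
drive_tool --moves "0.0041 0.0028 0 0 0; 0.0041 0.0028 0 0 0; 0.0016 0.0011 0 0 0; 0 0 0 0 0"

```text
time: 29.35
ee_pos: [0.5627, -0.0273, 0.0339]
eef_rot: [-0.21, 0.676, 0.209, 0.675]
ft_force: [-1.8, -5.2, -0.2]
width: 0.0875
```

```bash
python3 st.py; python3 cv.py m13 3.7;python3 - <<'E'
from grip import *;import pickle
a=[]
for t in("m11","m13"):
    C=pickle.load(open(t+".pkl","rb"));draw(C["top"],[],(228,185,284,212),14,"pics/q.png");a.append(cv2.resize(cv2.imread("pics/q.png"),(780,290)))
cv2.imwrite("pics/q.png",np.vstack(a))
E
```

```text
t 29.35 tcp [ 0.5627 -0.0273  0.0339] jawyaw 124.42 down [-0.001 -0.002 -1.   ] F [-1.8 -5.2 -0.2] w 0.0875
```

View pics/q.png

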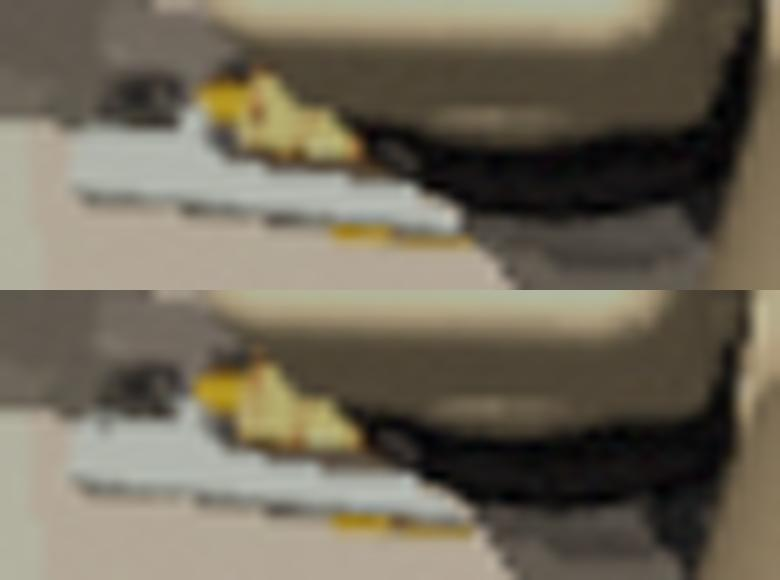

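View pics/m13_s.png

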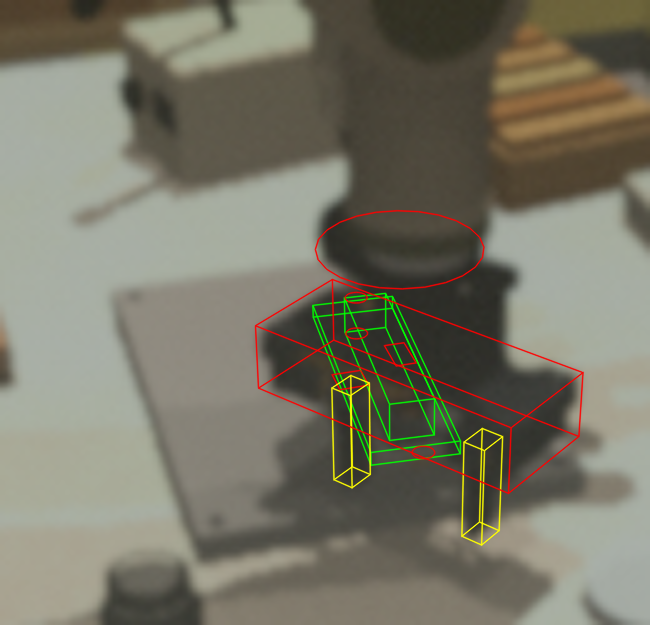

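```bash
python3 -c "
from push import *
p=np.array([.5627,-.0273])
for th,o in((5,12),(4,0),(2,0),(0,0)):
  q,j,n=ptool(th,22,o,51,-94.5,(82,-30));print(th,o,q.round(4),j+180,n.round(3),(q-p).round(4),j+180-124.42)
"
```

```text
5 12 [ 0.5368 -0.0293] 105.41000000000003 [0.964 0.266] [-0.0259 -0.002 ] -19.009999999999977
4 0 [ 0.5522 -0.0268] 106.41000000000003 [0.959 0.283] [-0.0105  0.0005] -18.009999999999977
2 0 [ 0.5601 -0.0282] 108.41000000000003 [0.949 0.316] [-0.0026 -0.0009] -16.009999999999977
0 0 [ 0.568  -0.0292] 110.41000000000003 [0.937 0.349] [ 0.0053 -0.0019] -14.009999999999977
```

Request:
drive_tool --moves "-0.008 -0.005 0 0 0; -0.01 -0.001 0 -4 0; -0.006 0.001 0 -5 0; -0.004 0.0015 0 -5 0; 0.0021 0.0015 0 -5 0; 0 0 0 0 0"

```text
time: 30.2
ee_pos: [0.5369, -0.0275, 0.0342]
eef_rot: [-0.095, 0.701, 0.096, 0.701]
ft_force: [0.2, -0.4, 0.2]
width: 0.0871
```

```bash
python3 st.py; python3 cv.py m14 4.5;python3 - <<'E'
from grip import *;import pickle
C=pickle.load(open("m14.pkl","rb"))
draw(C["side"],[],(290,160,350,215),11,"pics/q2.png")
E
```

```text
t 30.2 tcp [ 0.5369 -0.0275  0.0342] jawyaw 105.52 down [ 0.  0. -1.] F [ 0.2 -0.4  0.2] w 0.0871
```

View pics/m14_s.png

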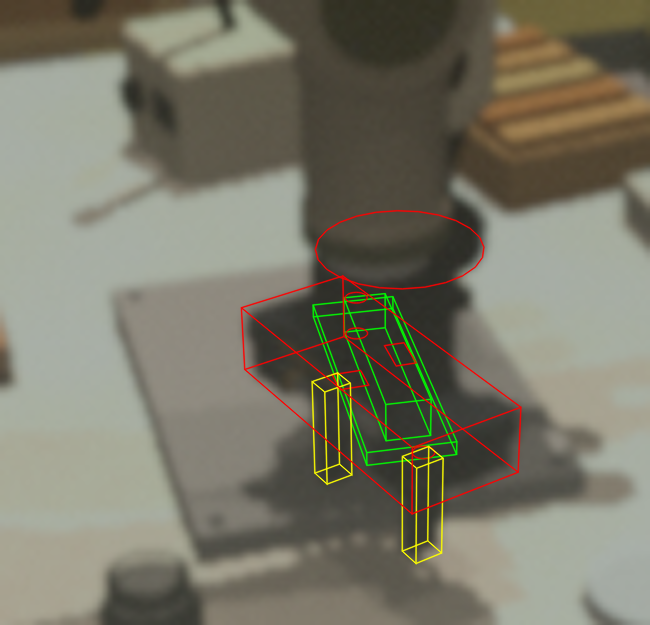

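View pics/q2.png

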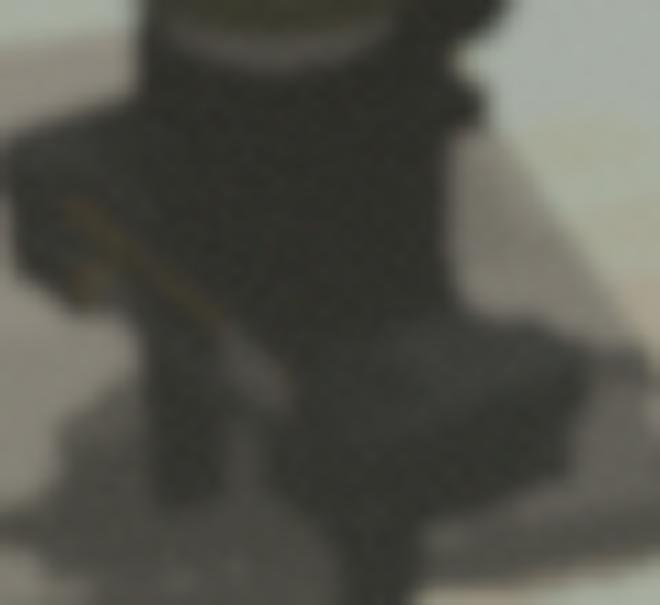

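View pics/m14_t.png

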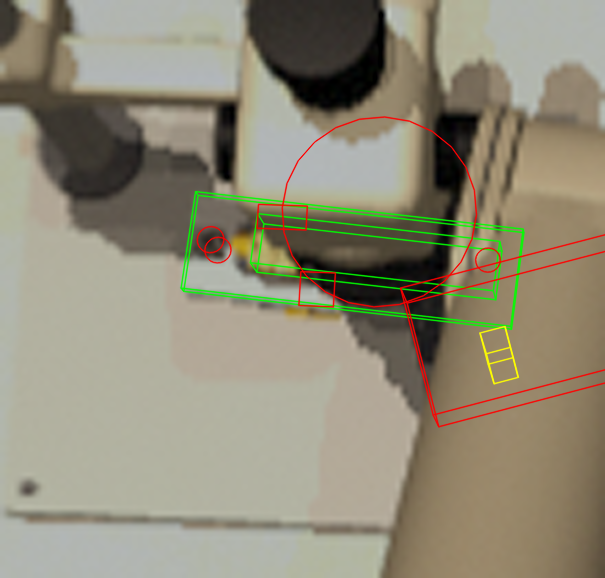

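Request:
drive_tool --moves "0.004 0.0008 0 0 0; 0.004 0.0008 0 0 0; 0.002 0 0 0 0; 0 0 0 0 0"

```text
time: 30.8
ee_pos: [0.5471, -0.0264, 0.0341]
eef_rot: [-0.095, 0.701, 0.095, 0.701]
ft_force: [0.4, -0.4, 0.4]
width: 0.0873
```

Request:
drive_tool --moves "0.0015 -0.0001 0 0.4 0; 0.0015 -0.0001 0 0.4 0; 0 0 0 0 0"

```text
time: 31.18
ee_pos: [0.55, -0.0266, 0.0342]
eef_rot: [-0.1, 0.7, 0.1, 0.7]
ft_force: [0.2, -0.2, -0.3]
width: 0.0871
```

Request:
drive_tool --moves "0.002 -0.0003 0 0.5 0; 0.002 -0.0003 0 0.5 0; 0 0 0 0 0"

```text
time: 31.55
ee_pos: [0.5543, -0.027, 0.0342]
eef_rot: [-0.106, 0.699, 0.106, 0.699]
ft_force: [0.1, -0.2, -0.7]
width: 0.0869
```

```bash
python3 st.py; python3 cv.py m15 3.7;python3 - <<'E'
from grip import *;import pickle
a=[]
for t in("m14","m15"):
    C=pickle.load(open(t+".pkl","rb"));draw(C["top"],[],(228,185,284,212),14,"pics/q.png");a.append(cv2.resize(cv2.imread("pics/q.png"),(780,290)))
cv2.imwrite("pics/q.png",np.vstack(a))
E
```

```text
t 31.55 tcp [ 0.5543 -0.027   0.0342] jawyaw 107.27 down [ 0.  0. -1.] F [ 0.1 -0.2 -0.7] w 0.0869
```

View pics/q.png

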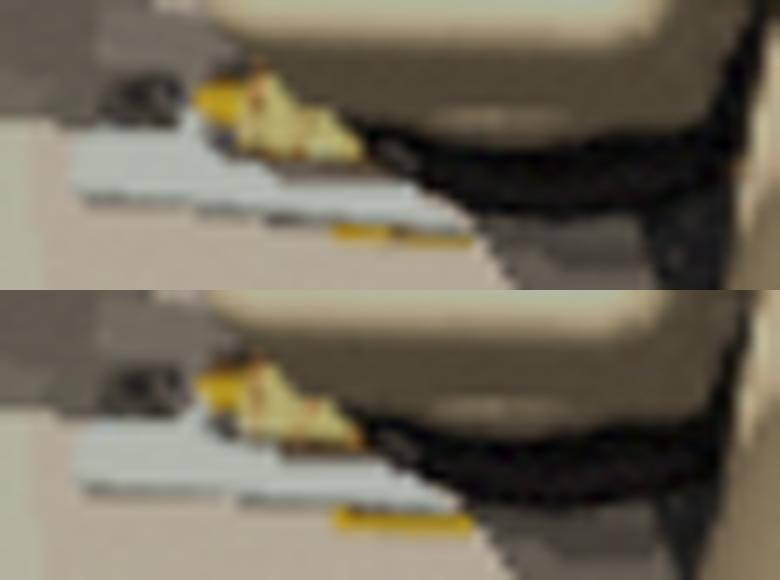

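Request:
drive_tool --moves "0.002 -0.0003 0 0.5 0; 0.002 -0.0003 0 0.5 0; 0 0 0 0 0"

```text
time: 32.02
ee_pos: [0.5582, -0.0277, 0.0342]
eef_rot: [-0.112, 0.698, 0.112, 0.698]
ft_force: [-0.3, 0.9, 0.5]
width: 0.0871
```

```bash
python3 st.py; python3 cv.py m16 2;python3 - <<'E'
from grip import *;import pickle
a=[]
for t in("m15","m16"):
    C=pickle.load(open(t+".pkl","rb"));draw(C["top"],[],(228,185,284,212),14,"pics/q.png");a.append(cv2.resize(cv2.imread("pics/q.png"),(780,290)))
cv2.imwrite("pics/q.png",np.vstack(a))
S,Q=pickle.load(open("p0.pkl","rb"));it=[(CAR,(S[0],S[1],S[2]-np.pi/2),.015,(0,255,0))]
draw(C["side"],it,(290,160,350,215),11,"pics/q2.png");draw(C["top"],it,(228,180,298,215),11,"pics/q1.png")
E
```

```text
t 32.025 tcp [ 0.5582 -0.0277  0.0342] jawyaw 108.27 down [ 0.  0. -1.] F [-0.3  0.9  0.5] w 0.0871
```

View pics/q.png

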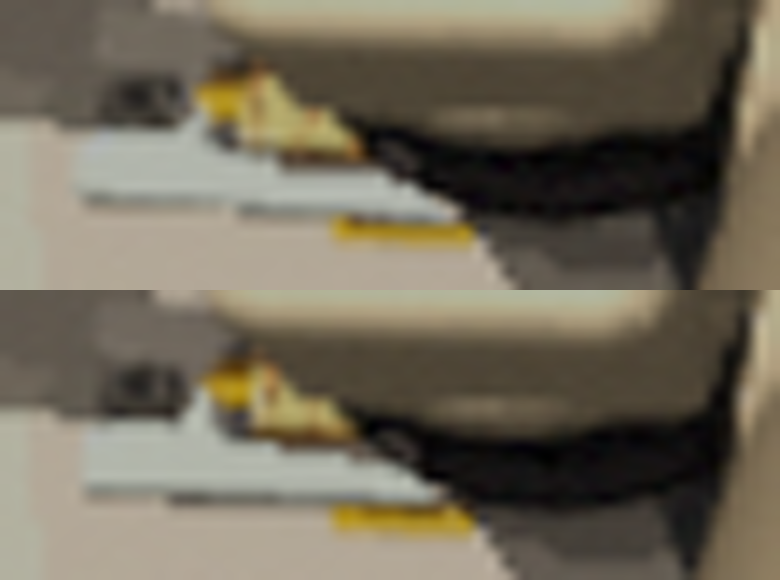

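View pics/q1.png

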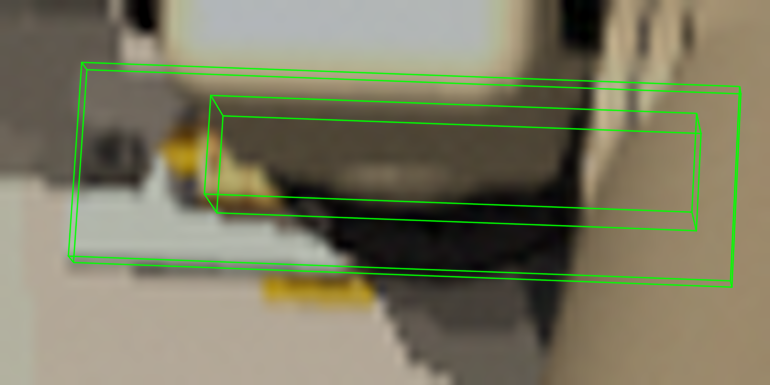

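View pics/q2.png

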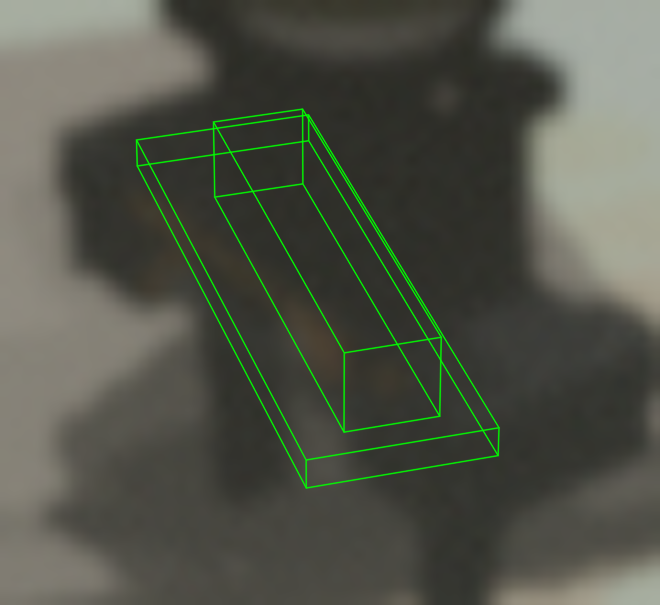

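Request:
drive_tool --moves "-0.003 -0.001 0 0 0; -0.01 -0.004 0 0 0; -0.02 -0.01 0 0 0; -0.03 -0.02 0 0 0; -0.04 -0.03 0.02 0 0; -0.03 -0.04 0.03 0 0; -0.01 -0.05 0.03 0 0; 0 -0.05 0.03 0 0; 0 -0.05 0.02 0 0; 0 0 0 0 0"

```text
time: 33.38
ee_pos: [0.4139, -0.2868, 0.1657]
eef_rot: [-0.111, 0.698, 0.109, 0.699]
ft_force: [-0.8, 0.5, -0.4]
width: 0.087
```

```bash
python3 st.py
python3 - <<'E'
from grip import *;import pickle
C=getcams();pickle.dump(C,open("f1.pkl","wb"))
S,Q=pickle.load(open("p0.pkl","rb"));it=[(CAR,(S[0],S[1],S[2]-np.pi/2),.015,(0,255,0))]
for n,i in(("a",[]),("b",it)):
    draw(C["side"],i,(285,155,350,220),9,f"pics/f_s{n}.png");draw(C["top"],i,(225,175,300,220),10,f"pics/f_t{n}.png")
E
```

```text
t 33.375 tcp [ 0.4139 -0.2868  0.1657] jawyaw 107.91 down [ 0.002 -0.002 -1.   ] F [-0.8  0.5 -0.4] w 0.087
```

View pics/f_sa.png

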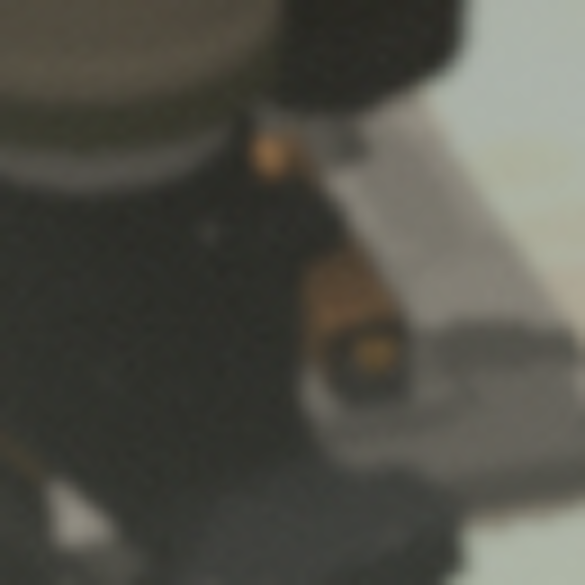

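View pics/f_sb.png

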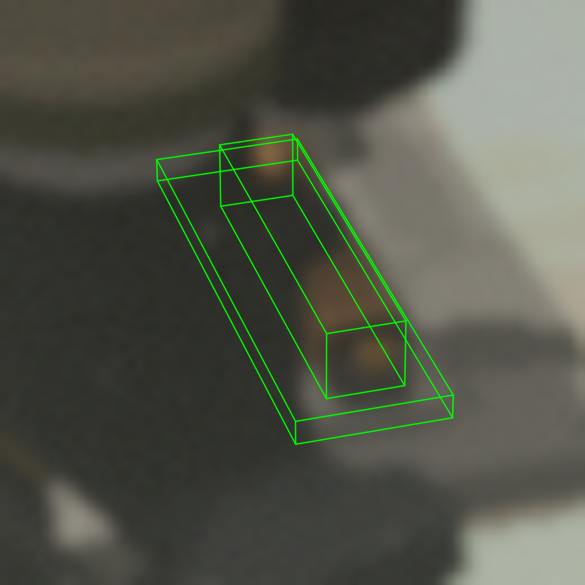

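View pics/f_tb.png

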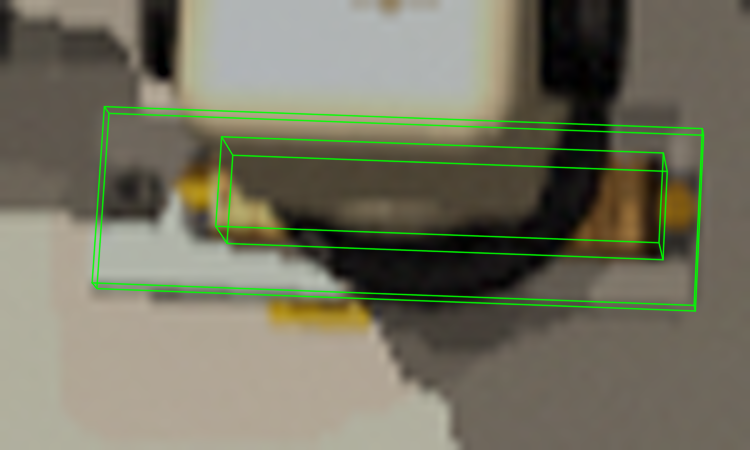

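Request:
drive_tool --moves "-0.003 0.05 0.01 0 0; -0.003 0.06 0.01 0 0; 0 0.06 0.01 0 0; 0 0.06 0 0 0; 0 0.06 0 0 0; 0 0.06 0 0 0; -0.005 0.06 0 0 0; -0.01 0.06 0 0 0; -0.02 0.06 0 0 0; -0.02 0.06 0 0 0; 0 0 0 0 0"

```text
time: 34.85
ee_pos: [0.3503, 0.3102, 0.1932]
eef_rot: [-0.116, 0.698, 0.116, 0.697]
ft_force: [-0.1, -0.0, -0.0]
width: 0.0869
```

```bash
python3 st.py
python3 - <<'E'
from grip import *;import pickle
C=getcams();pickle.dump(C,open("f2.pkl","wb"))
S,Q=pickle.load(open("p0.pkl","rb"));it=[(CAR,(S[0],S[1],S[2]-np.pi/2),.015,(0,255,0)),(STAND[:12],S,0,(0,0,255))]
for n,i in(("a",[]),("b",it)):
    draw(C["side"],i,(285,155,350,220),9,f"pics/g_s{n}.png");draw(C["top"],i,(225,175,300,220),10,f"pics/g_t{n}.png")
cv2.imwrite("pics/g_top.png",C["top"]["color"][:,:,::-1])
E
```

```text
t 34.85 tcp [0.3503 0.3102 0.1932] jawyaw 108.81 down [-0.002 -0.    -1.   ] F [-0.1 -0.  -0. ] w 0.0869
```

View pics/g_sa.png

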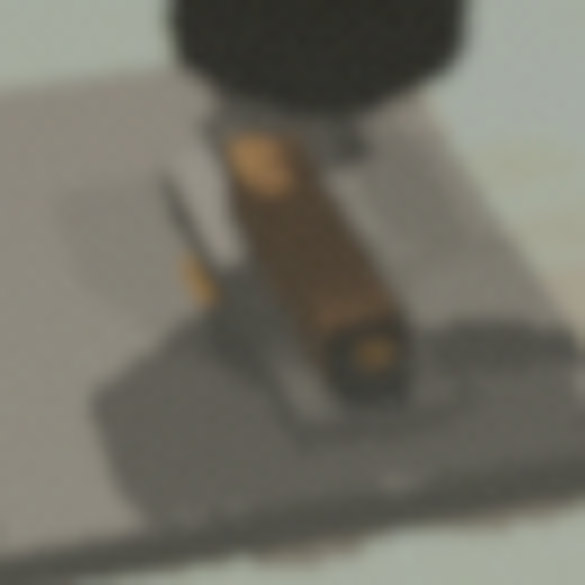

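View pics/g_sb.png

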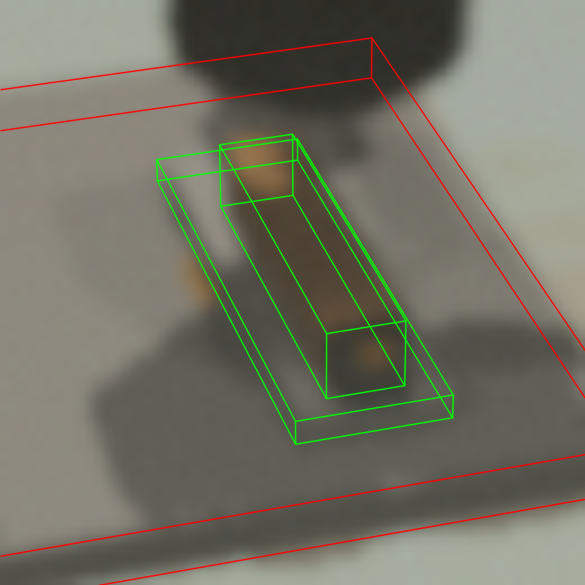

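View pics/g_tb.png

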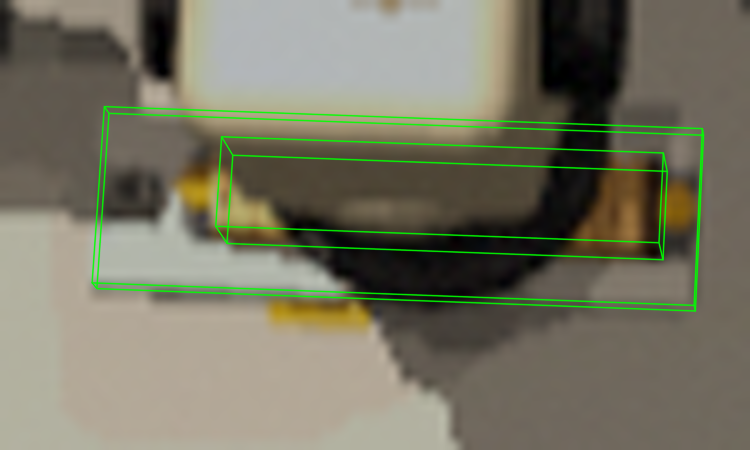

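View pics/g_top.png

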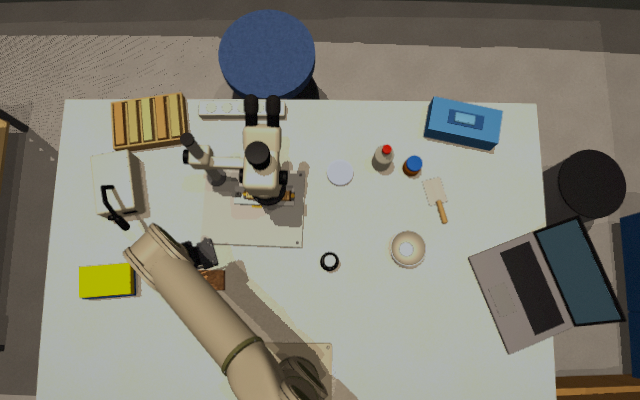

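```bash
python3 - <<'E'
from grip import *;import pickle
C0=pickle.load(open("c0.pkl","rb"));C=pickle.load(open("f2.pkl","rb"));S,Q=pickle.load(open("p0.pkl","rb"))
def cen(c,box,tag):
    x0,y0,x1,y1=box;im=c["color"][y0:y1,x0:x1].astype(float)
    w=np.clip(im[:,:,0]-1.6*im[:,:,2]-15,0,None)
    yy,xx=np.mgrid[y0:y1,x0:x1]
    print(tag,w.max().round(0),w.sum().round(0),((xx*w).sum()/w.sum()).round(2),((yy*w).sum()/w.sum()).round(2))
# predicted screw areas
for nm,CC,p,z in(("c0",C0,Q,0),("now",C,(S[0],S[1],S[2]-np.pi/2),.015)):
    for cam in("side","top"):
        print(nm,cam,proj(CC[cam],tf(p,[(86,0,46),(-71,0,46)],z)).round(1).tolist())
E
python3 - <<'E'
import sys;sys.path.insert(0,'.')
from ov import *;import pickle
C0=pickle.load(open("c0.pkl","rb"));C=pickle.load(open("f2.pkl","rb"))
draw(C0["side"],[],(295,240,325,265),12,"pics/h1.png");draw(C["side"],[],(312,182,342,207),12,"pics/h2.png")
draw(C0["top"],[],(350,225,380,250),12,"pics/h3.png");draw(C["top"],[],(275,185,305,210),12,"pics/h4.png")
a=[cv2.imread(f"pics/h{i}.png") for i in(1,2,3,4)]
cv2.imwrite("pics/h.png",np.vstack([np.hstack(a[:2]),np.hstack(a[2:])]))
E
```

```text
c0 side [[306.7, 251.5], [355.6, 232.9]]
c0 top [[365.3, 237.1], [355.3, 190.8]]
now side [[325.8, 192.1], [312.5, 169.5]]
now top [[292.5, 194.4], [244.6, 192.6]]
```

View pics/h.png

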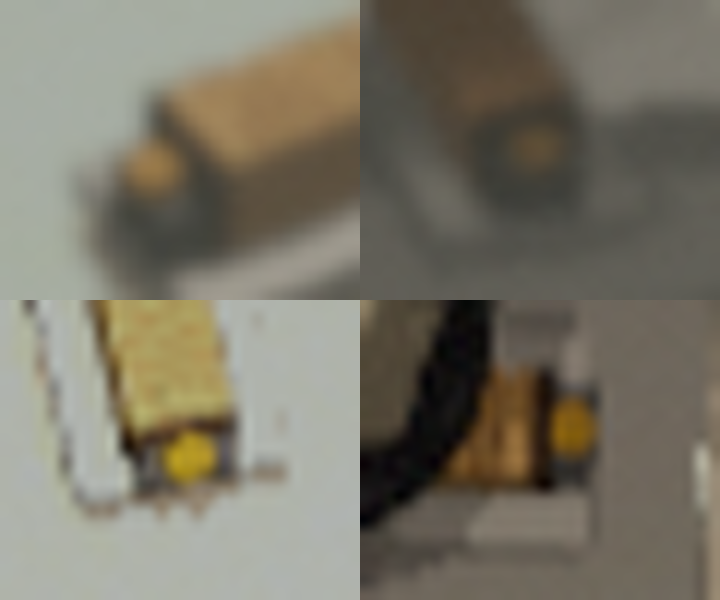

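```bash
python3 -c "
from bench import ticket
print(ticket.close_job())"
```

```text
the job is handed in; nothing more can be done
None
```

The carrier appears to be seated on the microscope, and I handed the job in at about 35 s of the 67 s allowed. No verdict came back.

**What I did**
- I gripped the wood strip and lifted the carrier off the bench.
- About 3 mm above the plate, I slid the notch onto the guide post. A 12 N touch showed the notch floor against the post.
- I lowered the carrier onto the plate about 68° swung out, let go, and pushed the bark end round with one open finger.
- The finger slipped past the carrier's corner twice, once at the start and once at about 3.5°. Each time I backed off and pushed again with more overlap.
- The carrier came into line on the last 1° push. I then backed the arm well clear; the wrist force read about zero.

**Last checks**
- **Alignment:** In the top view, the long edge of the carrier matches the seated model.
- **Bark end position:** The clamp screw at the bark end is within about 0.5 px (1–2 mm) of its seated place in both cameras.
- **Bark end height:** The side view fits the cone foot being fully down; 5 mm high would show as about 1.3 px. This relied on correcting for a small offset in my stand fit. Without it the match was weaker, though still nearer seated than raised.
- **Groove and flat feet:** I could not see these directly, because the plate and ring light hide them. I take them as home because the carrier lies in line.
- **Microscope:** The highest side force I noticed was the 12 N touch on the guide post. I saw no sign of contact with the microscope, but there is no separate reading for it. In the last pushes the end of the gripper passed just under the ring light.
- **Other items:** Nothing else on the bench looked moved in the last top picture.

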